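# Open the specimen case and set the magnifier over the dish

### The arm

A 6-joint arm with a two-finger parallel gripper is mounted at the origin on a cart in front of the work surface, level with it; the furniture and walls round the work are solid. World frame = base frame: x ahead of the robot, y to its left, z up, the work surface at z = 0. Lengths are in mm, angles in rad, forces in N, time in s.
With the tool pointing down it reaches from about 275 to 750 mm from the base axis. Payload 10.2 kg.
Tool frame: the origin (TCP) lies at the very end of the fingers, on their centre line; the grasp point (between the pads) lies 19 mm behind it; z points along the fingers, y is the line along which they close (so a half turn about z gives the same grasp; the last joint's range is limited). The gripper opens to 85 mm and grips with 20 to 120 N. Pads are 22 mm wide; open, the fingers measure 114 mm over their backs; the gripper's body (76 mm by 85 mm) begins 54 mm behind the grasp point. The pads swing forward as they close: fully open they stand 13 mm farther back than shut.
Start: joints at [0.917, 0.313, 1.498, -0, 1.331, -0.223], TCP at [219.252, 477.032, 197.794] pointing down, gripper open.
Joint ranges: [-2.94, 2.94], [-0.97, 2.17], [0.19, 2.56], [-1.23, 4.37], [0.02, 3.11], [-2.88, 2.88]. Speed limits (rad/s): [2.39, 2.39, 3.01, 3.14, 3.14, 3.14].

### API

Orientations are given as a unit quaternion [w, x, y, z].
In Python, from rig import * gives the robot as it stands. The module is installed in compiled form; this text tells all that it offers.
- The arm moves only by the shell command python3 -m crank 'ROWS' [FORCE]. ROWS is JSON, a list that holds one entry, the list of rows, each a list of 7 numbers: the shift along the tool's x, y, z in units of 25 mm (1.0 is 25 mm), then the turn, a rotation vector about the tool's x, y, z in units of 8 degrees (1.0 is 8 degrees), then the finger opening in mm, from 0 to 85.4. A call has exactly 8 rows; each row shifts and turns the commanded pose from where the row before left it, along the tool's axes as they then stand; what a row does not reach is not made up. A row lasts 1/10 s, in which the tool goes at most 50 mm and 8.59 degrees, less where a joint would pass 70% of its speed; a pose out of reach is approached as far as the arm can. A call is refused whole if a number of a shift passes 1 or a number of a turn 1, either way. A call with a gripper value outside its range is refused whole. The fingers move at their own pace and stop on an object; FORCE is the grip in N (left out, the last holds). Time passes only in rows, so rows that do not move let the fingers close, or fill a call up. It gives the time, the measured TCP pose, the force, the opening and the grip force at its end, in the units of the state.
- sense(): the state, without advancing time (a new reading comes with each control period).
- capture(name): name is "scene" or "top"; returns the picture (400x640x3 uint8, blue, green, red); there is no depth.
- camera_model(name): a dict with "fx", "fy", "cx", "cy" (pixels), "world_from_camera" (4x4, takes a point from camera to world coordinates). Camera axes: x right, y up, looking along -z (the intrinsics and any distortion apply to the point x, -y, -z); pixel columns grow to the right and rows downward; lengths in mm; the calibration is good to about 2 mm. A picture is of the moment at which its call begins. camera_model takes no time and is no camera call.
- finish_job(): hands the job in; it is judged then, once.
The state is a dict: "time_s": time; "joints": joint angles; "dq": joint speeds; "tau": joint torques, N m; "eef_pos": TCP position; "ee_rot": TCP orientation; "force": force on the tool from outside, world axes, zero at the start; "wrist_torque": the same for the moment, N m; "grip_width": opening from 0.0 (shut) to 1.0 (fully open); "grip_force": force on a finger pad.
Only numpy, scipy, OpenCV 4.12 (cv2) and the standard library are available. Lean on these libraries where they do the work, as an engineer would, in place of code of your own. Each camera call takes 0.05 s, during which the arm holds its last target. There are 200 camera calls.

### The job

Flip the red-tabbed over-centre latch of the blue specimen case fully open and lift the lid until it stands open by itself, then swing the stiff-jointed bench magnifier over the case so that its lens, folded down level onto its stop, is centred over the Petri dish inside. Leave the dish in the case, and do not knock over or push away the flask, the beaker and the two black-capped jars.

Things in the scene. Friction and masses are not known exactly. Their poses are not given: they have to be found in the camera images.
- case: Fixed blue open box 125 (x) x 150 (y) x 48 mm high, walls 5 mm; origin at the centre of its underside on the worktop, z up, x towards its lid hinge (away from the robot, yawed up to 0.3 rad). The latch is in the middle of its -x face. The lid on it is 10 mm thick (top 58 mm above the origin, level with the worktop when shut).
- latch (a joint): Over-centre latch lever on a level pin along the case's y. 0 = clipped: lever upright, its claw over the lid's lip, lid held shut. It opens by swinging its top outwards, to the case's -x side (toward the robot), down to its stop at 1.4 rad, nearly level. A spring pulls it back below 0.65 rad and snaps it on to 1.4 beyond; about 3 to 6 N at the tab.
- latch_tab (a point): Middle of the latch's red tab: 40 mm wide along the case's y, 5 mm thick, 28 mm high, 65 mm from the pivot pin. Clipped, it stands 76 to 104 mm above the worktop (lid top: 58 mm), 75 mm from the case's origin towards -x. Between tab and lid bar is a free gap of 37 mm above the lid, where closed fingers can go down and push the tab outwards.
- latch_pivot (a point): Middle of the latch's pivot pin, 74.5 mm from the case's origin towards -x, 28 mm above the worktop.
- lid (a joint): Lid hinge, along the case's y on its far (+x) edge. 0 = shut, grows as the front of the lid rises, 1.57 = upright, 1.8 = stop. Stiff (0.16 N m of friction): the lid stays where it is left.
- lid_bar (a point): Middle of the round steel bar handle on the lid: 10 mm thick, 72 mm of free length along the case's y, on two posts; 30 mm above the lid's top face, 88 mm above the worktop when shut. At lid angle a it is at case x = 62.5 - 92 cos a + 40 sin a, z = 48 + 92 sin a + 40 cos a (mm). It may turn between the fingers.
- lid_hinge (a point): Middle of the lid's hinge axis: 62.5 mm from the case's origin towards +x, 48 mm up.
- dish: Loose glass Petri dish in the case, lid sealed on, 112 mm across, 29 mm high, standing on the case's 5 mm floor; origin at the centre of its underside, z up. Hidden until the lid is open.
- shoulder (a point): On the upright axis of the magnifier's fixed stand (white round foot 96 mm across, post 20 mm thick), 195 mm above the worktop. The lower arm (white bar 18 mm wide, 14 mm thick, 180 mm from shoulder to elbow axis) turns about it.
- lower_arm (a joint): Shoulder angle of the magnifier about its upright axis, counter-clockwise from above positive, range -0.5 to 2.9. The lower arm points from the shoulder in the world direction pi - 1.2 + value (rad from +x towards +y). Friction 0.35 N m: stays where it is left.
- elbow (a point): Elbow axis (upright) of the magnifier, 218 mm above the worktop, 180 mm from the shoulder axis. The upper arm carries on from here: knob at 115 mm, fold hinge at 135 mm, lens centre (lens level) at 190 mm, far rim at 235 mm, all in one straight line.
- upper_arm (a joint): Elbow angle, counter-clockwise from above positive. The upper arm's direction is that of the lower arm plus 0.8 + value; range -0.8 (straight on) to 1.7, so it bends one way only. Friction 0.30 N m: stays where it is left.
- knob (a point): Grip point on the axis of the upright round black knob on the upper arm: 18 mm thick, 225 to 269 mm above the worktop, the point at 250 mm. Gripped here from above, both arms follow the hand; it slips if it has to turn much between the fingers, so turn the hand with the upper arm or regrasp. The standing lens leaves no room above it: fold the lens down first.
- fold_hinge (a point): Middle of the level hinge on which the lens folds, 218 mm above the worktop, across the upper arm, 20 mm beyond the knob.
- lens (a joint): Fold of the lens. 0 = level, on its stop; grows as the far rim rises, 1.5 = standing upright. Starts standing up at 1.0 to 1.35. Friction 0.12 N m (about 2 N at the lens): stays where it is left. To fold it down, push the face that looks to the knob outwards and down until it meets its stop.
- lens_centre (a point): Centre of the round lens, black rim 90 mm across and 14 mm thick, solid glass inside; 55 mm from the fold hinge. At 218 mm above the worktop when level.
- flask: Loose conical glass flask with stopper, 61 mm across, 111 mm high, origin under its centre; bystander.
- jar_black_1: Loose jar with black cap, 60 mm across, 125 mm high, origin under its centre; bystander.
- jar_black_2: Another such jar; bystander.
- steel_beaker: Loose steel beaker, 67 mm across, 82 mm high, origin under its centre; bystander.

How it is judged:
By the outcome, as a careful person would: the job done as asked, in the order asked, and still so for the second after the job is handed in, with the robot touching nothing.
It also fails if it takes over 72 s, if anything falls off the work surface, if the arm or the gripper's body presses on something with over 40 N, if the wrist force passes 120 N, or if a joint passes its speed limit or range.

## Working session

There is one attempt and no reset: what is moved stays moved. The work goes in short steps, Python scripts to look and compute and a shell command to move; the robot and the scene stay as the last step left them, time stands still between calls to the robot, and variables do not carry over. Pictures are saved under pics/ and viewed, at most 10 in all, crops included, and the job is handed in when it is done.

```bash
mkdir -p pics; python3 - <<'E'
from rig import *
import cv2,json
s=sense();print(s)
for n in("scene","top"):
    im=capture(n);cv2.imwrite(f"pics/{n}0.png",im);print(n,camera_model(n))
E
```

```text
{'time_s': 0.0, 'joints': array([ 9.16598039e-01,  3.13460799e-01,  1.49842086e+00, -3.70235714e-05,
        1.33096069e+00, -2.23404370e-01]), 'dq': array([-6.75044882e-04,  1.96340136e-03, -5.69941098e-05, -1.32135255e-03,
       -1.39732889e-03, -7.28754815e-05]), 'tau': array([ 1.22603942e-04, -4.12270725e+01, -2.59736180e+01, -2.21477740e-04,
        4.30361266e-03, -9.92315393e-06]), 'eef_pos': array([219.08164086, 476.79162894, 197.23566954]), 'ee_rot': array([-2.49194812e-04,  2.13730882e-01,  9.76892379e-01, -5.73291723e-04]), 'force': array([-0.10607727, -0.06883855,  0.75908769]), 'wrist_torque': array([-0.00259397,  0.03663206,  0.03259588]), 'grip_force': 0.0, 'grip_width': 0.9957420763788598}
scene {'fx': 452.5206985968316, 'fy': 452.5206985968316, 'cx': 317.6484264157407, 'cy': 202.026393950634, 'world_from_camera': array([[ 8.23497759e-01,  2.44772696e-01, -5.11798562e-01,
        -1.79332575e+02],
       [-5.66690143e-01,  3.97390168e-01, -7.21764045e-01,
        -9.75563552e+02],
       [ 2.67155856e-02,  8.84402274e-01,  4.65960187e-01,
         8.43365575e+02],
       [ 0.00000000e+00,  0.00000000e+00,  0.00000000e+00,
         1.00000000e+00]])}
top {'fx': 464.1256575623784, 'fy': 464.1256575623784, 'cx': 322.725936593757, 'cy': 207.0841477025932, 'world_from_camera': array([[ 1.10338507e-02,  8.78245577e-01, -4.78082588e-01,
        -2.91098036e+02],
       [-9.99871378e-01,  4.12495316e-03, -1.54988068e-02,
         7.05751724e+00],
       [-1.16396903e-02,  4.78192107e-01,  8.78178129e-01,
         1.66984488e+03],
       [ 0.00000000e+00,  0.00000000e+00,  0.00000000e+00,
         1.00000000e+00]])}
```

View pics/scene0.png

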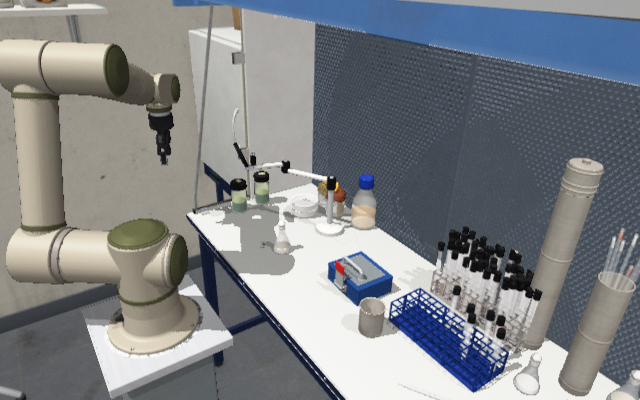

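View pics/top0.png

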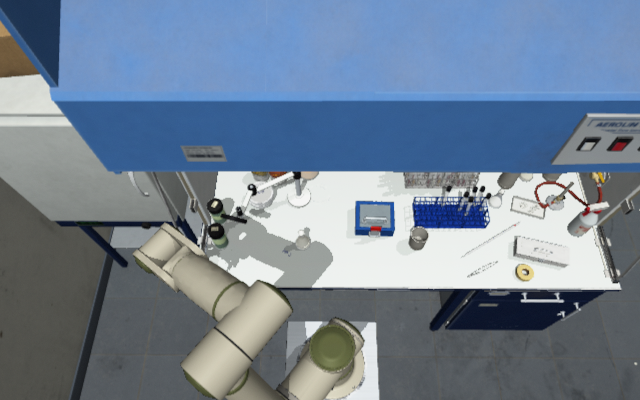

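The scene view shows the blue case at about (360,278), the red tab at (340,268), the magnifier stand at (330,225), the elbow at (285,167), the knob near (252,160) and the lens near (238,130). The top view shows the case at (375,218), the stand at (299,200) and the lens near (232,216). I'll zoom in.

```bash
cat > h.py <<'E'
import numpy as np,cv2
from rig import *
def ray(n,u,v):
    c=camera_model(n);M=c["world_from_camera"]
    d=M[:3,:3]@np.array([(u-c["cx"])/c["fx"],-(v-c["cy"])/c["fy"],-1]);return M[:3,3],d/np.linalg.norm(d)
def onz(n,u,v,z):
    o,d=ray(n,u,v);return o+d*(z-o[2])/d[2]
def tri(a,b):
    o1,d1=ray("scene",*a);o2,d2=ray("top",*b)
    s,t=np.linalg.lstsq(np.c_[d1,-d2],o2-o1,rcond=None)[0]
    p,q=o1+s*d1,o2+t*d2;return (p+q)/2,np.linalg.norm(p-q)
def proj(n,p):
    c=camera_model(n);q=np.linalg.inv(c["world_from_camera"])@np.r_[p,1]
    return np.array([c["cx"]+c["fx"]*q[0]/-q[2],c["cy"]-c["fy"]*q[1]/-q[2]])
def zoom(im,x0,y0,w,h,k,g=20):
    z=cv2.resize(im[y0:y0+h,x0:x0+w],None,fx=k,fy=k,interpolation=cv2.INTER_CUBIC)
    for x in range(-(-x0//g)*g,x0+w,g):
        cv2.line(z,((x-x0)*k,0),((x-x0)*k,6),(255,0,255),1);cv2.putText(z,str(x),((x-x0)*k+2,14),0,.35,(255,0,255),1)
    for y in range(-(-y0//g)*g,y0+h,g):
        cv2.line(z,(0,(y-y0)*k),(6,(y-y0)*k),(255,0,255),1);cv2.putText(z,str(y),(8,(y-y0)*k+4),0,.35,(255,0,255),1)
    return z
E
python3 - <<'E'
from h import *
s=cv2.imread("pics/scene0.png");t=cv2.imread("pics/top0.png")
cv2.imwrite("pics/zs.png",zoom(s,222,98,190,145,4));
cv2.imwrite("pics/zt.png",np.vstack([zoom(t,200,165,130,98,6)]))
for n,im in(("scene",s),("top",t)):
    h=cv2.cvtColor(im,cv2.COLOR_BGR2HSV)
    r=cv2.inRange(h,(0,150,120),(8,255,255))|cv2.inRange(h,(172,150,120),(180,255,255))
    k,_,st,c=cv2.connectedComponentsWithStats(r)
    print(n,[(st[i].tolist(),c[i].round(1).tolist()) for i in range(1,k) if st[i][4]>8])
    b=cv2.inRange(h,(100,120,40),(125,255,255));y0,y1,x0,x1=(245,310,320,400) if n=="scene" else (195,240,350,400)
    cs=cv2.findContours(b[y0:y1,x0:x1],cv2.RETR_EXTERNAL,cv2.CHAIN_APPROX_SIMPLE)[0];q=max(cs,key=cv2.contourArea)+np.array([x0,y0])
    print(cv2.approxPolyDP(cv2.convexHull(q),2,True).reshape(-1,2).tolist())
E
```

```text
scene [([334, 188, 10, 12, 60], [338.7, 193.8]), ([335, 261, 9, 14, 76], [339.2, 267.4])]
[[361, 252], [392, 277], [390, 291], [357, 305], [347, 296], [344, 281], [348, 256]]
top [([614, 143, 11, 7, 42], [619.0, 146.3]), ([538, 182, 11, 5, 14], [543.0, 183.3]), ([599, 187, 3, 14, 24], [600.2, 193.8]), ([536, 192, 3, 9, 10], [537.0, 196.2]), ([540, 204, 9, 3, 11], [544.5, 205.1]), ([587, 207, 3, 4, 9], [587.7, 208.4]), ([371, 227, 10, 4, 35], [375.6, 228.3])]
[[356, 202], [392, 202], [392, 235], [356, 234]]
```

View pics/zs.png

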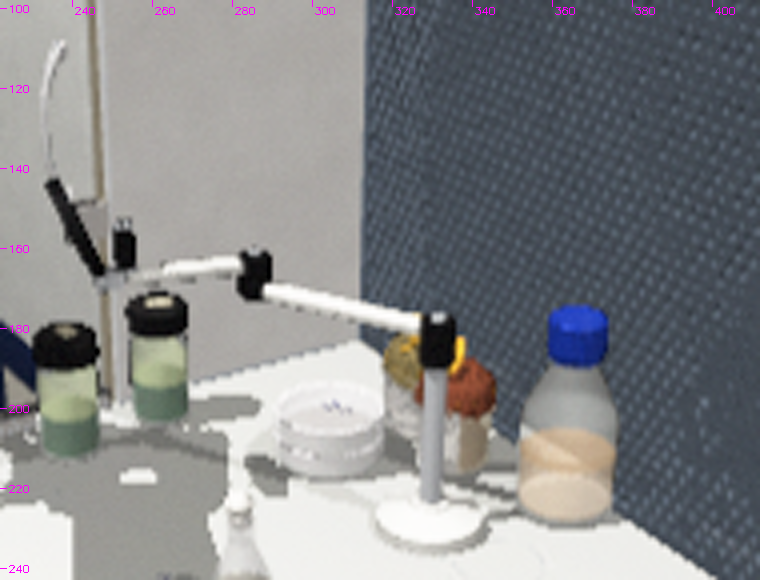

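View pics/zt.png

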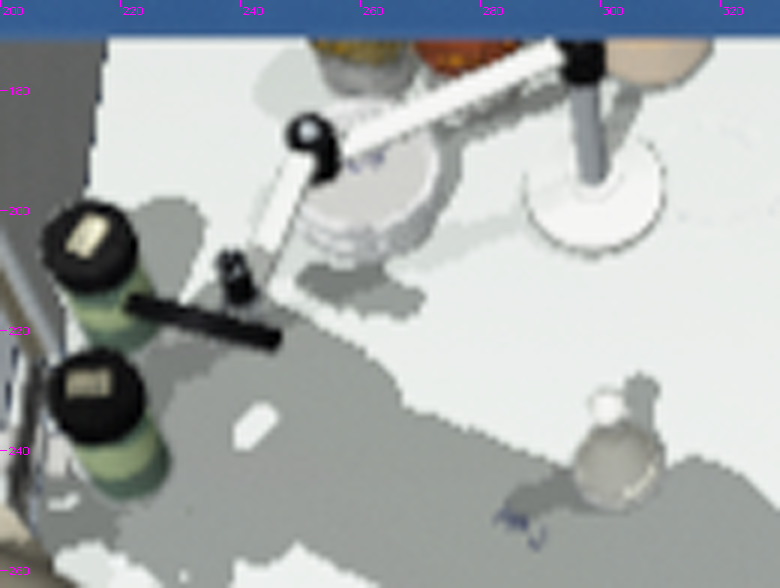

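The zooms show: in the scene view, shoulder cap (329,183), elbow cap (283,166), knob (251,160), lens edge-on from (246,167) to (233,143), and flask top (280,221). In the top view: shoulder cap (297,184), elbow (252,190), knob (240,211), lens edge (221,215)-(246,221), and jars at left (214,206) and (216,231).

```bash
python3 - <<'E'
from h import *
np.set_printoptions(precision=1,suppress=True)
s=cv2.imread("pics/scene0.png");t=cv2.imread("pics/top0.png")
P=lambda l,*a:print(l,*a)
P("foot",onz("top",299,196.5,8),onz("scene",330,227,8))
P("foot edges top",onz("top",287.3,197,8),onz("top",310.8,197,8),onz("top",299,207.3,8))
P("shoulder",onz("top",297,184,195),tri((329,183),(297,184)))
P("elbow",tri((283.5,166),(252,189.5)),onz("top",252,190,218),onz("scene",283.5,166,218))
P("knob",tri((251.3,160),(239.3,210.5)),onz("scene",251.3,160,250),onz("top",239.3,210.5,250))
P("lens",tri((239.5,154.5),(233.3,218)))
P("tab",tri((339.2,267.4),(375.6,228.3)),onz("scene",339.2,267.4,90),onz("top",375.6,228.3,98))
for l,p in (("TL",(356,202)),("TR",(392,202))): P(l,onz("top",p[0]-.0,p[1],58))
for p in ((361,252),(392,277),(348,256)):P("sc",onz("scene",*p,58))
P("flask",onz("top",303,242,20),onz("scene",282,245,15))
P("beaker",onz("top",418,231,82), onz("scene",372,302,82))
P("jar",onz("top",215,205,125),onz("top",216,231,125),onz("scene",239.5,182,125),onz("scene",259,173,125))
h=cv2.cvtColor(s,cv2.COLOR_BGR2HSV)
cv2.imwrite("pics/zc.png",np.hstack([zoom(s,322,245,80,95,5),zoom(t,350,195,75,79,5)[:395].repeat(1,0) if 0 else cv2.resize(zoom(t,350,193,76,50,5),(380,475)) ]))
E
```

```text
foot [662.9 135.    8. ] [667.  136.6   8. ]
foot edges top [660.4 183.2   8. ] [660.8  86.1   8. ] [612.2 133.2   8. ]
shoulder [609.2 129.9 195. ] (array([630.1, 126.1, 188.1]), np.float64(30.207371738320848))
elbow (array([571.7, 293.3, 210.8]), np.float64(6.563536513935812)) [568.9 291.1 218. ] [558.6 276.8 218. ]
knob (array([463.9, 323.6, 246.3]), np.float64(9.189297153846427)) [453.9 312.6 250. ] [467.  322.1 250. ]
lens (array([425. , 335.9, 269.1]), np.float64(5.0475003529762725))
tab (array([ 477.3, -165.4,   90.5]), np.float64(2.153290714943018)) [ 476.4 -165.1   90. ] [ 474.8 -164.9   98. ]
TL [610.  -96.5  58. ]
TR [ 610.7 -239.3   58. ]
sc [ 609.7 -102.7   58. ]
sc [ 604.  -248.7   58. ]
sc [562.2 -98.2  58. ]
flask [452.1 111.2  20. ] [456.4 117.8  15. ]
beaker [ 472.1 -326.2   82. ] [ 464.6 -320.9   82. ]
jar [557. 445. 125.] [447.4 427.9 125. ] [454.1 418.5 125. ] [553.1 453.  125. ]
```

View pics/zc.png

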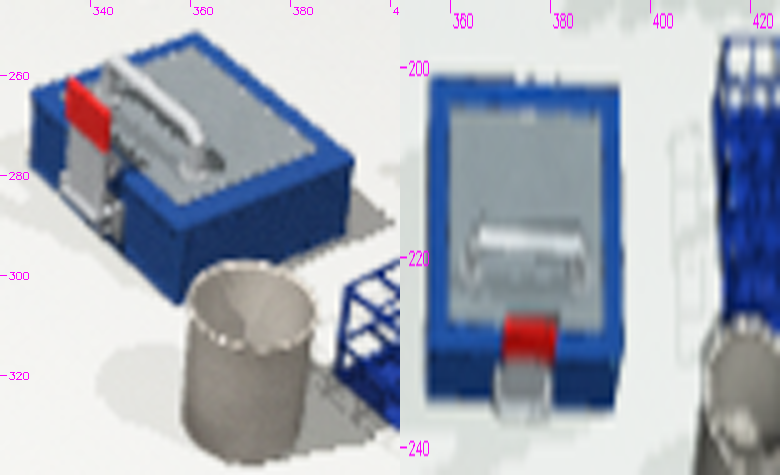

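The case crop shows lid-top corners in the scene view at about (328,264), (361,251.4), (392.4,276.4) and (358,290.6). In the top view the bar runs (365.6,217.7)-(386,218.8) and the red tab is at (375.6,228.3). The beaker sits just to the right, in front.

```bash
python3 - <<'E'
from h import *
np.set_printoptions(precision=1,suppress=True)
A=[onz("scene",*p,58) for p in((328,264),(361,251.4),(392.4,276.4),(358,290.6))]
B=[onz("top",*p,58) for p in((356,229.3),(356.2,201.4),(393.8,202.3),(393.6,228.5))]
for X in(A,B):
    X=np.array(X)[:,:2];v=X[0]-X[3]+X[1]-X[2];u=X[1]-X[0]+X[2]-X[3]
    print(X.tolist(),X.mean(0),"yaw y",-np.arctan2(v[0],v[1]),"yaw x",np.arctan2(u[1],u[0]),np.linalg.norm(u)/2,np.linalg.norm(v)/2)
a,b=onz("top",365.6,217.7,88),onz("top",386,218.8,88);print("bar",(a+b)/2,-np.arctan2((a-b)[0],(a-b)[1]))
a,b=onz("scene",344.5,257.5,88),onz("scene",361.5,273.2,88);print("bar s",(a+b)/2,np.linalg.norm(a-b),-np.arctan2((a-b)[0],(a-b)[1]))
for n in("scene","top"):
    c=camera_model(n);im=cv2.imread(f"pics/{n}0.png");h=cv2.cvtColor(im,cv2.COLOR_BGR2HSV)
    r=cv2.inRange(h,(0,150,100),(8,255,255));r[:, :330]=0;r[:,390:]=0;r[:215]=0
    print(n,"tab rect",cv2.minAreaRect(cv2.findNonZero(r)))
E
```

```text
[[486.3734769165693, -99.25995468210988], [611.7658534976462, -100.11605141606583], [606.9388970212525, -247.21659214009594], [483.4637358235499, -243.53075334761195]] [ 547.1 -172.5] yaw y -0.026546468541855706 yaw x -0.018248387858846676 124.45449021469511 145.73701820996828
[[489.59792211944, -93.70510128250986], [612.7608021825445, -97.3593851656685], [609.3384584179265, -246.36027911998792], [493.7975357008895, -238.42402849893824]] [ 551.4 -169. ] yaw y 0.002646290602260257 yaw x -0.04851803045636269 119.49251645165265 146.8604248061269
bar [ 522.4 -168.6   88. ] -0.05573745252885676
bar s [ 517.3 -175.1   88. ] 85.75339768018358 -0.07394064988226452
scene tab rect ((339.2500305175781, 267.2500305175781), (13.435027122497559, 5.656853675842285), 45.0)
top tab rect ((375.5, 228.5), (3.0, 9.0), 90.0)
```

```bash
cat >> h.py <<'E'
from scipy.spatial.transform import Rotation as Ro
# world target TCP, finger-closing direction angle phi, optional tilt -> totals in row units, shift expressed in axes AFTER / BEFORE the turn
def rel(p,phi):
    s=sense();R=Ro.from_quat(np.array(s["ee_rot"])[[1,2,3,0]])
    c,n=np.cos(phi),np.sin(phi);T=Ro.from_matrix(np.array([[-n,c,0],[c,n,0],[0,0,-1.]]))
    d=np.array(p)-s["eef_pos"];rv=(R.inv()*T).as_rotvec(degrees=True)/8
    print("t",round(s["time_s"],2),"pos",s["eef_pos"].round(1),"F",s["force"].round(1),"before",(R.inv().apply(d)/25).round(2),"after",(T.inv().apply(d)/25).round(2),"turn",rv.round(2),"q",s["joints"].round(2),"gw",round(s["grip_width"],2))
E
python3 -m crank '[[[0,0,0,0,0,-0.9,0],[0,0,0,0,0,-0.9,0],[0,0,0,0,0,-0.9,0],[0.3,-0.95,0,0,0,0,0],[-0.4,-0.9,0,0,0,0,0],[-0.4,-0.9,0,0,0,0,0],[-0.4,-0.9,0,0,0,0,0],[-0.4,-0.9,0,0,0,0,0]]]' 30
python3 -c "
from h import *
rel((495.5,-168,160),1.52)"
```

```text
time_s: 0.9
eef_pos: [245.6, 360.7, 197.6]
ee_rot: [-0.0, 0.027, 1.0, -0.0]
force: [-0.1, -0.9, -0.2]
grip_width: -0.003
grip_force: 0.0
t 0.9 pos [245.6 360.7 197.6] F [-0.1 -0.9 -0.2] before [-11.11 -20.58   1.51] after [-11.06 -20.61   1.5 ] turn [-0.   -0.   -0.02] q [ 0.7   0.12  1.74 -0.    1.28 -0.81] gw -0.0
```

```bash

python3 -m crank '[[[-0.46,-0.86,0,0,0,0,0],[-0.46,-0.86,0,0,0,0,0],[-0.46,-0.86,0,0,0,0,0],[-0.46,-0.86,0,0,0,0,0],[-0.46,-0.86,0,0,0,0,0],[-0.46,-0.86,0,0,0,0,0],[-0.46,-0.86,0,0,0,0,0],[-0.46,-0.86,0,0,0,0,0]]]' >/dev/null
python3 -m crank '[[[-0.46,-0.86,0,0,0,0,0],[-0.46,-0.86,0,0,0,0,0],[-0.46,-0.86,0,0,0,0,0],[-0.46,-0.86,0,0,0,0,0],[-0.46,-0.86,0,0,0,0,0],[-0.46,-0.86,0,0,0,0,0],[-0.46,-0.86,0,0,0,0,0],[-0.46,-0.86,0,0,0,0,0]]]' >/dev/null
python3 -m crank '[[[-0.46,-0.86,0,0,0,0,0],[-0.46,-0.86,0,0,0,0,0],[-0.46,-0.86,0.2,0,0,0,0],[-0.46,-0.86,0.2,0,0,0,0],[-0.46,-0.86,0.2,0,0,0,0],[-0.46,-0.86,0.3,0,0,0,0],[-0.46,-0.86,0.3,0,0,0,0],[-0.46,-0.86,0.3,0,0,0,0]]]' >/dev/null
python3 - <<'E'
from h import *
rel((495.5,-168,75),1.52)
s=capture("scene");t=capture("top")
cv2.imwrite("pics/a.png",np.hstack([zoom(s,300,200,100,130,4),zoom(t,335,170,75,104,5)]))
E
```

```text
t 3.3 pos [ 493.6 -169.3  159.7] F [0.4 0.8 0.1] before [-0.07  0.05  3.39] after [-0.07  0.05  3.39] turn [ 0.   -0.   -0.02] q [-0.56  0.34  1.56  0.    1.24 -2.07] gw -0.0
```

View pics/a.png

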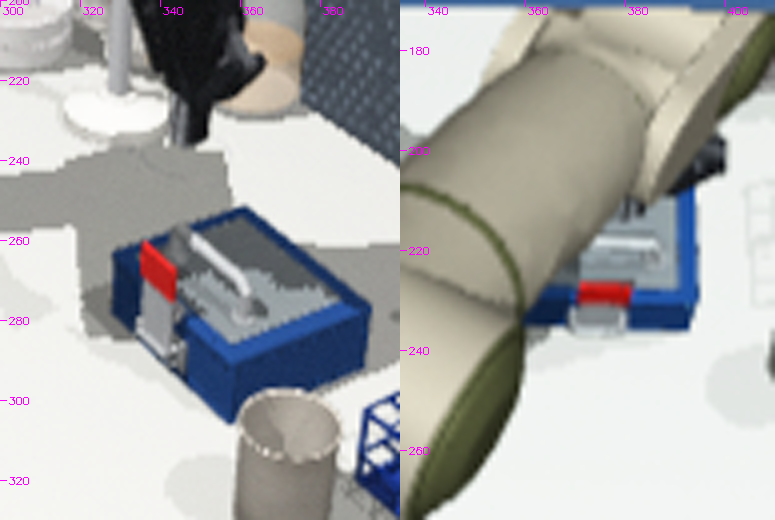

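The scene view shows the closed fingertips at (345,236) above the lid. The top view shows the tab at (376,229) and the bar behind it, with the gap free. Now lower the fingers into the gap.

```bash
python3 -c "
from h import *
print(proj('scene',sense()['eef_pos']))"
python3 -m crank '[[[-0.07,0.05,0.6,0,0,0,0],[0,0,0.6,0,0,0,0],[0,0,0.6,0,0,0,0],[0,0,0.6,0,0,0,0],[0,0,0.5,0,0,0,0],[0,0,0.5,0,0,0,0],[0,0,0,0,0,0,0],[0,0,0,0,0,0,0]]]'
python3 -m crank '[[[0.3,0,0,0,0,0,0],[0.4,0,0,0,0,0,0],[0.4,0,0,0,0,0,0],[0.4,0,0,0,0,0,0],[0.4,0,0,0,0,0,0],[0.4,0,0,0,0,0,0],[0.4,0,0,0,0,0,0],[0.4,0,0,0,0,0,0]]]'
python3 - <<'E'
from h import *
rel((495.5,-168,75),1.52)
s=capture("scene");t=capture("top")
cv2.imwrite("pics/b.png",np.hstack([zoom(s,300,200,100,130,4),zoom(t,335,170,75,104,5)]))
E
```

```text
[346.47339316 245.92544247]
time_s: 4.2
eef_pos: [495.4, -167.2, 75.5]
ee_rot: [0.0, 0.027, 1.0, -0.0]
force: [-0.4, -0.2, 0.0]
grip_width: -0.002
grip_force: 0.0
time_s: 5.0
eef_pos: [417.0, -163.0, 75.3]
ee_rot: [0.0, 0.027, 1.0, -0.0]
force: [0.2, -0.6, 0.2]
grip_width: 0.0
grip_force: 0.0
t 5.0 pos [ 417.  -163.    75.3] F [ 0.2 -0.6  0.2] before [-3.15 -0.03  0.01] after [-3.15 -0.04  0.01] turn [-0.    0.   -0.02] q [-0.64  0.29  1.88 -0.    0.97 -2.15] gw 0.0
```

View pics/b.png

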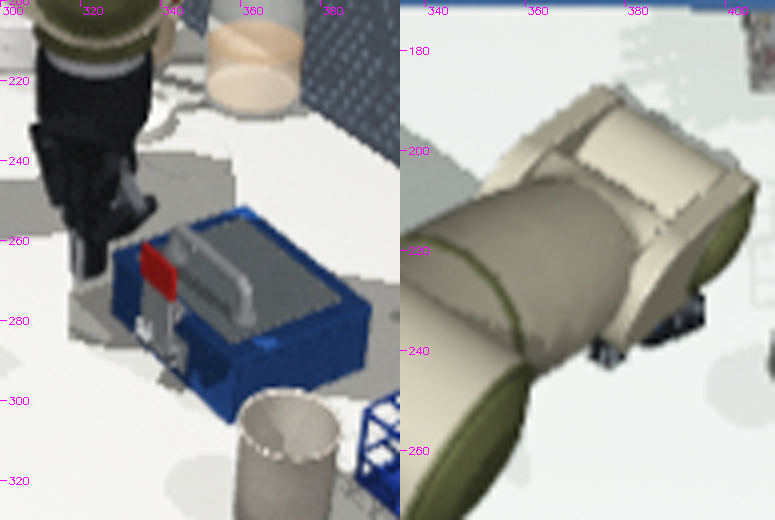

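The tab still stands clipped at (340,267), and the fingertips appear at (321,270), outside it, so the lever sprang back. The tip also looks higher than reported, so I'll check that.

```bash
python3 - <<'E'
from h import *
np.set_printoptions(precision=1,suppress=True)
print(proj('scene',sense()['eef_pos']),proj('top',sense()['eef_pos']))
for z in (75,85,95,105):print(z,onz('scene',321,269,z),onz('scene',345,236,z+85))
E
```

```text
[321.2 278.2] [375.2 244.9]
75 [ 441.  -127.2   75. ] [ 520.1 -128.8  160. ]
85 [ 432.9 -138.3   85. ] [ 509.8 -141.2  170. ]
95 [ 424.8 -149.3   95. ] [ 499.6 -153.5  180. ]
105 [ 416.7 -160.4  105. ] [ 489.4 -165.9  190. ]
```

```bash
python3 - <<'E'
from h import *
s=capture("scene");g=s.max(2)
print(list(range(314,332)))
for r in range(256,288):print(r,g[r,314:332])
print(sense()['eef_pos'],sense()['grip_width'])
E
```

```text
[314, 315, 316, 317, 318, 319, 320, 321, 322, 323, 324, 325, 326, 327, 328, 329, 330, 331]
256 [157 155 100  49  35  38  33  27  21  23  30  31  33  34  28  30  23  22]
257 [157 156 141  86  79  42  37  26  26  30  31  33  35  31  33  26  22  27]
258 [216 215 215 132 101  44  31  26  33  35  33  35  33  32  27  25  25  42]
259 [242 242 242 162  84  77  55  24  31  33  35  33  30  20  51  59  99 115]
260 [243 243 242 172  71 118  94  39  23  24  33  30  36  99 121 124 150 159]
261 [243 243 242 174  74 131 116  40  23  20  28  29  46 144 156 131 134 131]
262 [242 242 233 167  74 130 117  47  25  28  18  26  47 146 130  95 105  98]
263 [242 243 232 167  84 133 105  46  25  23  26  21  51 132  95  91  92  92]
264 [243 243 242 173  96 130  93  44  26  24  23  25  52 129  86  85  92  94]
265 [243 243 242 172  96 124  94  42  24  27  23  23  65 149  88  74  85  90]
266 [243 242 238 160  93 126  94  47  31  24  22  21  77 149  95  66  72  83]
267 [243 242 238 157  91 126  95  41  30  22  23  26  96 149 104  65  66  74]
268 [243 243 243 222 122 129  95  42  26  34  39  90 136 156 100  70  67 
[... 853 characters left out ...]
  73  72]
280 [243 243 243 181 157 159 158 158 158 158 145 125 121 121 122 107  86  72]
281 [243 244 239 165 141 156 158 158 158 159 155 143 124 121 120 119 106  84]
282 [244 244 238 150 118 138 142 156 159 159 160 158 142 124 120 122 121 106]
283 [244 243 243 170 140 124 120 140 141 156 158 157 159 142 123 120 120 120]
284 [245 244 244 183 161 128 120 119 121 139 141 155 158 145 125 122 121 121]
285 [243 244 243 224 217 209 209 139 121 119 121 138 140 124 121 121 122 123]
286 [244 244 244 244 244 244 244 216 189 184 188 186 133 121 121 120 120 121]
287 [244 245 244 244 244 244 244 244 232 228 228 227 192 186 187 186 184 184]
[ 417.55285382 -163.15791899   75.43994387] 0.00016676138712630443
```

The pixel columns show the finger ends at row 268.5, about 28 mm higher than the reported TCP. I'll go back over the gap and feel for the lid, lowering in steps.

```bash

python3 -m crank '[[[0,0,-1,0,0,0,0],[0,0,-1,0,0,0,0],[-0.7,0,0,0,0,0,0],[-0.8,0,0,0,0,0,0],[-0.8,0,0,0,0,0,0],[-0.8,0,0,0,0,0,0],[-0.05,0,0.6,0,0,0,0],[0,0,0.6,0,0,0,0]]]'
python3 -m crank '[[[0,0,0.6,0,0,0,0],[0,0,0.4,0,0,0,0],[0,0,0.2,0,0,0,0],[0,0,0.2,0,0,0,0],[0,0,0,0,0,0,0],[0,0,0,0,0,0,0],[0,0,0,0,0,0,0],[0,0,0,0,0,0,0]]]'
python3 -c "
from h import *
g=capture('scene').max(2)
for r in range(240,285,2):print(r,g[r,330:352])"
```

```text
time_s: 5.95
eef_pos: [497.4, -167.4, 94.8]
ee_rot: [0.0, 0.027, 1.0, -0.0]
force: [-0.1, 0.4, -0.2]
grip_width: 0.001
grip_force: 0.0
time_s: 6.75
eef_pos: [496.7, -167.4, 60.7]
ee_rot: [0.0, 0.027, 1.0, -0.0]
force: [0.1, -0.1, -0.3]
grip_width: -0.003
grip_force: 0.0
240 [156 153 156 159  96  32  22  22  38  34  31  25  25  30  34  31  26  24
  22  21  34  31]
242 [153 155 154 154 149  79  28  22  23  21  29  24  22  35  29  31  21  20
  18  32  30  23]
244 [154 155 152 154 155 129  45  25  23  24  31  20  26  32  35  32  23  21
  29  24  22  17]
246 [155 156 154 153 155 155  98  35  21  23  22  23  26  32  34  27  23  19
  23  22  20  22]
248 [153 154 155 154 155 156 155 128 108  92  36  27  27  29  33  24  25  25
  24  23  22  29]
250 [155 156 154 157 154 155 155 156 156 155  61  35  28  27  26  25  23  24
  23  17  25  26]
252 [154 154 155 156 153 154 155 153 156 154 101  43  26  30  32  33  24  24
  29  30  33  34]
254 [155 156 154 156 157 158 154 156 155 154 155 103  92  58  34  30  26  31
  32  32  32  33]
256 [157 155 156 154 156 154 154 155 155 154 154 126  91 124  90  42 
[... 655 characters left out ...]
0 103  84  73  70
  72  68  88  94]
272 [ 70  71  68  66  68 103 147 151 142 165 177 180 181 162 103  96 129 149
 125  77  69  70]
274 [ 71  69  71  70  70 120 151 152 155 150 137 170 193 143  86  94  93 135
 101 118  87  70]
276 [ 77  70  71  70  69 124 152 153 153 150 153 154 135 113 113 118  93  89
  96 134 137 161]
278 [108  76  68  71  68 122 150 155 157 151 152 152 142 102 131 115 101 102
  90  90 123 130]
280 [157 113  76  81 162 176 157 156 156 148 153 157 137 105  89  74  92 156
 162 161 148 162]
282 [226 200 140 101 178 196 162 157 156 152 153 154 150  87  67  63  85 104
 139 160 165 161]
284 [227 227 228 197 144 150 192 198 175 154 157 165 129 105  93  78 103 110
 109 105 136 161]
```

```bash

python3 -m crank '[[[0,0,0.2,0,0,0,0],[0,0,0.2,0,0,0,0],[0,0,0.2,0,0,0,0],[0,0,0,0,0,0,0],[0,0,0,0,0,0,0],[0,0,0,0,0,0,0],[0,0,0,0,0,0,0],[0,0,0,0,0,0,0]]]'

```

```text
time_s: 7.6
eef_pos: [496.6, -167.4, 45.4]
ee_rot: [0.0, 0.027, 1.0, -0.0]
force: [0.2, 0.6, 0.0]
grip_width: 0.002
grip_force: 0.0
```

Nominal 45 mm is below the lid's 58 mm top and there is no force, so the offset is confirmed. I'll touch the lid gently to calibrate it.

```bash

python3 -m crank '[[[0,0,0.2,0,0,0,0],[0,0,0.15,0,0,0,0],[0,0,0,0,0,0,0],[0,0,0,0,0,0,0],[0,0,0,0,0,0,0],[0,0,0,0,0,0,0],[0,0,0,0,0,0,0],[0,0,0,0,0,0,0]]]'
python3 -m crank '[[[0,0,0.1,0,0,0,0],[0,0,0,0,0,0,0],[0,0,0.1,0,0,0,0],[0,0,0,0,0,0,0],[0,0,0.08,0,0,0,0],[0,0,0,0,0,0,0],[0,0,0,0,0,0,0],[0,0,0,0,0,0,0]]]'
```

```text
time_s: 8.4
eef_pos: [496.5, -167.3, 36.6]
ee_rot: [0.0, 0.027, 1.0, -0.0]
force: [-0.0, -0.6, 0.0]
grip_width: -0.002
grip_force: 0.0
time_s: 9.2
eef_pos: [496.6, -167.4, 29.7]
ee_rot: [0.0, 0.027, 1.0, -0.0]
force: [1.0, -0.2, 2.8]
grip_width: 0.001
grip_force: 1.4
```

Contact came at nominal 30 mm, so the tips really sit 28 mm above the reported z. Now raise a little and push the tab again.

```bash

python3 -m crank '[[[0,0,-0.35,0,0,0,0],[0,0,-0.2,0,0,0,0],[0.3,0,0,0,0,0,0],[0.4,0,0,0,0,0,0],[0.4,0,0,0,0,0,0],[0.4,0,0,0,0,0,0],[0.4,0,0,0,0,0,0],[0.4,0,0,0,0,0,0]]]'
python3 -m crank '[[[0.4,0,0,0,0,0,0],[0.4,0,0,0,0,0,0],[0.4,0,0,0,0,0,0],[0,0,0,0,0,0,0],[0,0,-0.5,0,0,0,0],[0,0,-1,0,0,0,0],[0,0,-1,0,0,0,0],[0,0,-1,0,0,0,0]]]'
python3 - <<'E'
from h import *
h=cv2.cvtColor(capture("scene"),cv2.COLOR_BGR2HSV)
r=cv2.inRange(h,(0,150,100),(8,255,255));r[:, :300]=0;r[:,390:]=0;r[:215]=0
print(cv2.boundingRect(cv2.findNonZero(r)))
# predicted tab centre for open
for a in(0,1.4):
    p=np.array([548,-170.5,0])+np.array([np.cos(.05),-np.sin(.05),0])*(-74.5-65*np.sin(a))+[0,0,28+65*np.cos(a)];print(p,proj("scene",p))
rel((519,-169,100),-.05)
E
```

```text
time_s: 10.0
eef_pos: [437.8, -164.0, 43.1]
ee_rot: [-0.0, 0.027, 1.0, 0.0]
force: [0.2, 0.0, 0.2]
grip_width: -0.002
grip_force: 0.0
time_s: 10.8
eef_pos: [409.2, -162.6, 131.9]
ee_rot: [0.0, 0.027, 1.0, -0.0]
force: [-0.2, -0.7, -0.8]
grip_width: 0.001
grip_force: 0.0
(314, 286, 14, 8)
[ 473.5931056  -166.77655189   93.        ] [338.82030356 267.14437766]
[ 409.61892426 -163.57517456   39.04786429] [318.8553497 289.6809241]
t 10.85 pos [ 410.9 -163.8  135.5] F [ 1.1 -1.3  4.3] before [-4.32  0.03  1.45] after [0.01 4.33 1.42] turn [1.000e-02 5.000e-02 1.122e+01] q [-0.65  0.19  1.83  0.    1.11 -2.16] gw -0.0
```

The tab is now at (321,290), where an open latch at 1.4 rad should be. Next, turn the hand and grasp the bar.

```bash

python3 -m crank '[[[0,0,0,0,0,1,40],[0,0,0,0,0,1,40],[0,0,0,0,0,1,40],[0,0,0,0,0,1,40],[0,0,0,0,0,1,40],[0,0,0,0,0,1,40],[0,0,0,0,0,1,40],[0,0,0,0,0,1,40]]]' >/dev/null
python3 -m crank '[[[0,0,0,0,0,1,40],[0,0,0,0,0,1,40],[0,0,0,0,0,1,40],[0,0.8,0,0,0,0.22,40],[0,0.9,0,0,0,0,40],[0,0.9,0,0,0,0,40],[0,0.9,0,0,0,0,40],[0,0.8,0,0,0,0,40]]]' 40
python3 - <<'E'
from h import *
rel((519,-169.5,47),-.05)
g=capture("scene")
cv2.imwrite("pics/c.png",zoom(g,300,200,120,120,5))
E
```

```text
time_s: 12.45
eef_pos: [517.7, -167.3, 130.5]
ee_rot: [0.0, 0.724, 0.689, 0.0]
force: [0.1, 0.1, -0.0]
grip_width: 0.469
grip_force: 0.0
t 12.45 pos [ 517.7 -167.3  130.5] F [ 0.1  0.1 -0. ] before [-0.08  0.06  3.34] after [-0.08  0.06  3.34] turn [0. 0. 0.] q [-0.53  0.41  1.54  0.    1.19 -0.48] gw 0.47
```

View pics/c.png

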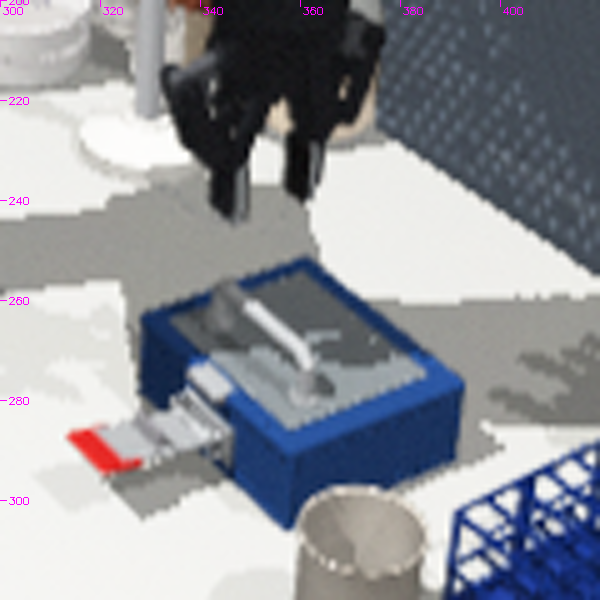

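The latch lies open, with its tab at (320,290). The open fingers, tips at (345,243) and (358,239), straddle the bar, which runs (346,261)-(361,275). Descend and close.

```bash

python3 -m crank '[[[-0.08,0.06,0.6,0,0,0,40],[0,0,0.6,0,0,0,40],[0,0,0.6,0,0,0,40],[0,0,0.6,0,0,0,40],[0,0,0.5,0,0,0,40],[0,0,0.44,0,0,0,40],[0,0,0,0,0,0,40],[0,0,0,0,0,0,0]]]' 40
python3 -m crank '[[[0,0,0,0,0,0,0],[0,0,0,0,0,0,0],[0,0,0,0,0,0,0],[0,0,0,0,0,0,0],[0,0,0,0,0,0,0],[0,0,0,0,0,0,0],[0,0,0,0,0,0,0],[0,0,0,0,0,0,0]]]' 40
python3 -c "
from h import *
rel((519,-169.5,47),-.05)"
```

```text
time_s: 13.3
eef_pos: [518.1, -169.5, 47.6]
ee_rot: [0.0, 0.724, 0.689, 0.0]
force: [-0.4, -0.1, 0.4]
grip_width: 0.31
grip_force: 0.0
time_s: 14.1
eef_pos: [523.0, -170.0, 48.7]
ee_rot: [0.005, 0.725, 0.689, 0.004]
force: [24.9, 1.3, -12.8]
grip_width: 0.093
grip_force: 40.8
t 14.1 pos [ 523.  -170.    48.7] F [ 24.9   1.3 -12.8] before [ 0.01 -0.16  0.06] after [ 0.01 -0.16  0.07] turn [ 0.09  0.02 -0.  ] q [-0.53  0.52  1.61  0.    1.   -0.48] gw 0.09
```

The bar is gripped at about 9 mm, but the fingers pulled the arm about 5 mm towards +x, so I'll relax by that much and follow the lid's arc.

```bash

python3 -m crank '[[[0,0.25,0,0,0,0,0],[0,0.18,-0.36,0,0,0,0],[0,0.21,-0.34,0,0,0,0],[0,0.24,-0.32,0,0,0,0],[0,0.28,-0.29,0,0,0,0],[0,0.30,-0.26,0,0,0,0],[0,0,0,0,0,0,0],[0,0,0,0,0,0,0]]]'
python3 -c "
from h import *
rel((519,-169.5,47),-.05)"
```

```text
time_s: 14.9
eef_pos: [552.4, -171.1, 88.7]
ee_rot: [-0.002, 0.724, 0.69, -0.002]
force: [-17.3, 2.9, 19.4]
grip_width: 0.091
grip_force: 42.2
t 14.9 pos [ 552.4 -171.1   88.7] F [-17.3   2.9  19.4] before [-0.   -1.33  1.68] after [-0.   -1.34  1.67] turn [-0.03  0.    0.01] q [-0.5   0.53  1.47 -0.    1.14 -0.45] gw 0.09
```

```bash

python3 -m crank '[[[0,-0.07,-0.09,0,0,0,0],[0,0.33,-0.24,0,0,0,0],[0,0.35,-0.21,0,0,0,0],[0,0.37,-0.17,0,0,0,0],[0,0.38,-0.13,0,0,0,0],[0,0.40,-0.09,0,0,0,0],[0,0,0,0,0,0,0],[0,0,0,0,0,0,0]]]'
python3 -c "
from h import *
rel((519,-169.5,47),-.05)"
```

```text
time_s: 15.7
eef_pos: [599.1, -172.9, 111.8]
ee_rot: [0.001, 0.724, 0.69, 0.001]
force: [-1.7, 3.5, 8.9]
grip_width: 0.095
grip_force: 39.8
t 15.7 pos [ 599.1 -172.9  111.8] F [-1.7  3.5  8.9] before [-0.02 -3.21  2.59] after [-0.02 -3.21  2.59] turn [0.02 0.   0.01] q [-0.47  0.6   1.3   0.    1.25 -0.42] gw 0.09
```

```bash

python3 -m crank '[[[0,0,0,0,0,0,20],[0,0,0,0,0,0,20],[0,0,-0.4,0,0,0,20],[0,0,-0.6,0,0,0,20],[0,0,-0.9,0,0,0,20],[0,0,-0.9,0,0,0,20],[0,-0.5,-0.3,0,0,0,0],[0,-0.8,0,0,0,0,0]]]'
python3 -m crank '[[[0,-0.9,0,0,0,0,0],[0,-0.9,0,0,0,0,0],[0,-0.9,0,0,0,0,0],[0,-0.1,0.5,0,0,0,0],[0,0,0.8,0,0,0,0],[0,0,0.8,0,0,0,0],[0,0,0.4,0,0,0,0],[0,0,0,0,0,0,0]]]'
python3 - <<'E'
from h import *
rel((610,-172,122),-.05)
cv2.imwrite("pics/d.png",zoom(capture("scene"),300,180,150,120,5))
E
```

```text
time_s: 16.5
eef_pos: [566.4, -172.2, 189.2]
ee_rot: [0.002, 0.724, 0.689, 0.001]
force: [0.9, 0.1, 0.3]
grip_width: -0.0
grip_force: 0.0
time_s: 17.3
eef_pos: [495.6, -168.2, 124.3]
ee_rot: [-0.001, 0.724, 0.689, -0.0]
force: [1.0, -0.1, 0.6]
grip_width: -0.004
grip_force: 0.0
t 17.3 pos [ 495.6 -168.2  124.3] F [ 1.  -0.1  0.6] before [0.07 4.58 0.08] after [0.08 4.58 0.09] turn [-0.01 -0.01  0.  ] q [-0.55  0.38  1.61 -0.    1.16 -0.5 ] gw -0.0
```

View pics/d.png

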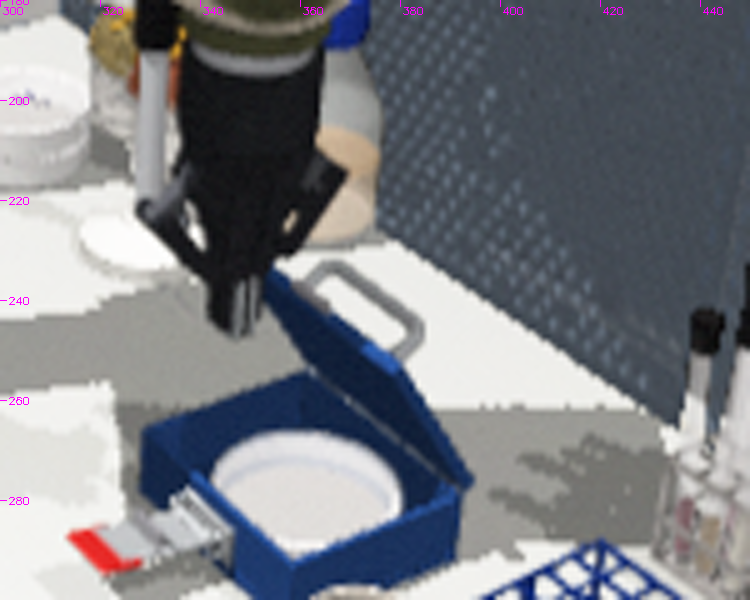

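The lid stands at about 1 rad, the dish is visible centred at (361,277), and the closed fingers at (346,245) are in front of the lid's underside. Push it upright.

```bash

python3 -m crank '[[[0,0.6,0.08,0,0,0,0],[0,0.7,0,0,0,0,0],[0,0.7,0,0,0,0,0],[0,0.7,0,0,0,0,0],[0,0.6,0,0,0,0,0],[0,0.5,0,0,0,0,0],[0,0.5,0,0,0,0,0],[0,0.3,0,0,0,0,0]]]'
python3 -m crank '[[[0,0.1,0,0,0,0,0],[0,0,0,0,0,0,0],[0,-0.8,0,0,0,0,0],[0,-0.9,0,0,0,0,0],[0,-0.9,0,0,0,0,0],[0,-0.9,0,0,0,0,0],[0,-0.9,-0.9,0,0,0,0],[0,-0.9,-0.9,0,0,0,0]]]'
python3 - <<'E'
from h import *
np.set_printoptions(precision=1,suppress=True)
rel((460,0,200),-.05)
s=capture("scene");t=capture("top");cv2.imwrite("pics/s1.png",s);cv2.imwrite("pics/t1.png",t)
h=cv2.cvtColor(t,cv2.COLOR_BGR2HSV)
b=cv2.inRange(h,(100,120,30),(125,255,255))
for y in range(176,240,4):
    x=np.flatnonzero(b[y,345:405]);print(y,(x.min()+345,x.max()+345) if len(x) else None)
# blue extents in scene per corner
h=cv2.cvtColor(s,cv2.COLOR_BGR2HSV);b=cv2.inRange(h,(100,100,30),(125,255,255))
b[:,:322]=0;b[:,398:]=0;b[:220]=0;b[310:]=0
k,l,st,c=cv2.connectedComponentsWithStats(b);i=1+st[1:,4].argmax()
q=cv2.convexHull(cv2.findNonZero((l==i).astype(np.uint8)));print(cv2.approxPolyDP(q,2,True).reshape(-1,2).tolist())
hp=np.array([611+3,-173.7,0])
for a in (1.4,1.57,1.7):
  for y in(-72,72):
    p=np.array([614-125*np.cos(a)+y*.05,-173.7+y,48+125*np.sin(a)]);print(a,y,proj("scene",p),proj("top",p))
E
```

```text
time_s: 18.15
eef_pos: [620.6, -175.0, 139.8]
ee_rot: [0.015, 0.724, 0.69, 0.008]
force: [5.6, 11.6, 66.1]
grip_width: 0.0
grip_force: 32.9
time_s: 18.95
eef_pos: [480.3, -167.6, 169.5]
ee_rot: [0.0, 0.724, 0.689, 0.0]
force: [0.4, -0.6, 0.2]
grip_width: 0.0
grip_force: 0.0
t 18.95 pos [ 480.3 -167.6  169.5] F [ 0.4 -0.6  0.2] before [ 6.7 -1.1 -1.2] after [ 6.7 -1.1 -1.2] turn [0. 0. 0.] q [-0.6  0.3  1.6 -0.   1.2 -0.5] gw 0.0
176 None
180 None
184 None
188 None
192 None
196 None
200 (np.int64(396), np.int64(396))
204 (np.int64(392), np.int64(392))
208 (np.int64(389), np.int64(392))
212 (np.int64(389), np.int64(392))
216 (np.int64(391), np.int64(393))
220 (np.int64(391), np.int64(393))
224 (np.int64(390), np.int64(393))
228 (np.int64(388), np.int64(393))
232 (np.int64(362), np.int64(393))
236 None
[[357, 305], [328, 278], [329, 265], [350, 226], [383, 248], [394, 275], [389, 292]]
1.4 -72 [391.5 244.7] [397.7 192.3]
1.4 72 [360.  221.4] [359.  190.5]
1.57 -72 [397.3 241.9] [397.4 187.1]
1.57 72 [365.6 219. ] [358.9 185.4]
1.7 -72 [401.5 240.5] [397.1 183.6]
1.7 72 [369.7 217.8] [358.8 181.8]
```

The tip rode up on the lid's edge (66 N), so I'll estimate the lid's angle now and push lower.

```bash

python3 - <<'E'
from h import *
np.set_printoptions(precision=1,suppress=True)
for a in (.8,.9,1.0,1.1,1.2):
  print(a,[proj("scene",np.array([614-125*np.cos(a)+10*k*np.sin(a)+y*.05,-173.7+y,48+125*np.sin(a)+10*k*np.cos(a)])) for y in(-72,72) for k in (0,1)])
s=cv2.imread("pics/s1.png")
# case & dish: dish white ellipse? fit latch/case top corners again
g=cv2.cvtColor(s,cv2.COLOR_BGR2HSV)
h=cv2.inRange(g,(0,0,120),(180,60,255));h[:,:330]=0;h[:,395:]=0;h[:255]=0;h[300:]=0
k,l,st,c=cv2.connectedComponentsWithStats(h);print([(st[i].tolist()) for i in range(1,k) if st[i][4]>50])
E
```

```text
0.8 [array([372.1, 262.4]), array([374.3, 259.4]), array([341.8, 237.3]), array([343.8, 234.6])]
0.9 [array([375. , 258.8]), array([377.4, 256. ]), array([344.5, 234. ]), array([346.7, 231.4])]
1.0 [array([378.1, 255.4]), array([380.6, 252.8]), array([347.3, 230.9]), array([349.7, 228.5])]
1.1 [array([381.3, 252.2]), array([384. , 249.8]), array([350.4, 228.1]), array([352.9, 225.9])]
1.2 [array([384.7, 249.4]), array([387.4, 247.2]), array([353.5, 225.5]), array([356.1, 223.6])]
[[330, 255, 28, 7, 117], [387, 255, 8, 20, 86], [342, 266, 39, 26, 675], [330, 277, 20, 23, 284], [362, 277, 33, 23, 184]]
```

```bash

python3 -m crank '[[[0,0,0,0,0,1,0],[0,0,0,0,0,1,0],[0,0,0,0,0,1,0],[0,0,0,0,0,1,0],[0,0,0,0,0,1,0],[0,0,0,0,0,1,0],[0,0,0,0,0,1,0],[0,0,0,0,0,1,0]]]' >/dev/null
python3 -m crank '[[[0,0,0,0,0,1,0],[0,0,0,0,0,1,0],[0,0,0,0,0,1,0],[0,0,0.7,0,0,0.25,0],[0,0,0.9,0,0,0,0],[0,0,0.9,0,0,0,0],[0,0,0.6,0,0,0,0],[0.4,0,0,0,0,0,0]]]'
python3 -m crank '[[[0.6,0,0,0,0,0,0],[0.6,0,0,0,0,0,0],[0.6,0,0,0,0,0,0],[0.5,0,0,0,0,0,0],[0.5,0,0,0,0,0,0],[0.4,0,0,0,0,0,0],[0.4,0,0,0,0,0,0],[0.3,0,0,0,0,0,0]]]'
python3 -c "
from h import *
rel((610,-172,92),-1.62)"
```

```text
time_s: 20.65
eef_pos: [490.4, -167.6, 88.9]
ee_rot: [-0.001, 1.0, -0.025, -0.001]
force: [-0.1, 0.1, 0.9]
grip_width: -0.006
grip_force: 0.0
time_s: 21.45
eef_pos: [590.0, -173.0, 91.6]
ee_rot: [0.0, 1.0, -0.025, 0.001]
force: [-0.6, 0.2, -1.3]
grip_width: -0.002
grip_force: 0.0
t 21.45 pos [ 590.  -173.    91.6] F [-0.6  0.2 -1.3] before [ 0.8  -0.08 -0.01] after [ 0.8  -0.08 -0.02] turn [ 0.01 -0.01 -0.  ] q [-0.48  0.6   1.35 -0.    1.19  1.14] gw -0.0
```

```bash

python3 -m crank '[[[0.4,0,0,0,0,0,0],[0.35,0,0,0,0,0,0],[0.15,0,0,0,0,0,0],[0,0,0,0,0,0,0],[-0.8,0,0,0,0,0,0],[-0.9,0,0,0,0,0,0],[-0.9,0,-0.9,0,0,0,0],[-0.9,0,-0.9,0,0,0,0]]]'
python3 - <<'E'
from h import *
np.set_printoptions(precision=1,suppress=True)
rel((460,0,200),-1.62)
s=capture("scene");t=capture("top");cv2.imwrite("pics/s2.png",s);cv2.imwrite("pics/t2.png",t)
h=cv2.cvtColor(s,cv2.COLOR_BGR2HSV);b=cv2.inRange(h,(100,100,30),(125,255,255))
b[:,:322]=0;b[:,405:]=0;b[:205]=0;b[310:]=0
k,l,st,c=cv2.connectedComponentsWithStats(b);i=1+st[1:,4].argmax()
q=cv2.convexHull(cv2.findNonZero((l==i).astype(np.uint8)));print(cv2.approxPolyDP(q,2,True).reshape(-1,2).tolist())
for a in (1.4,1.5,1.6,1.7):
  print(a,[proj("scene",np.array([614-125*np.cos(a)+y*.05,-173.7+y,48+125*np.sin(a)])) for y in(-72,72)])
# dark lens/knob pixels
E
```

```text
time_s: 22.25
eef_pos: [522.3, -169.5, 135.8]
ee_rot: [-0.0, 1.0, -0.025, -0.0]
force: [0.4, -1.2, 0.1]
grip_width: 0.001
grip_force: 0.0
t 22.25 pos [ 522.3 -169.5  135.8] F [ 0.4 -1.2  0.1] before [-2.8 -6.7 -2.6] after [-2.8 -6.7 -2.6] turn [-0.  0. -0.] q [-0.5  0.4  1.5  0.   1.2  1.1] gw 0.0
[[402, 239], [396, 272], [389, 292], [357, 305], [329, 278], [329, 266], [374, 221]]
1.4 [array([391.5, 244.7]), array([360. , 221.4])]
1.5 [array([394.9, 242.9]), array([363.3, 219.8])]
1.6 [array([398.3, 241.5]), array([366.5, 218.6])]
1.7 [array([401.5, 240.5]), array([369.7, 217.8])]
```

The lid's top edge now matches about 1.7 rad, standing open. Next I refine the magnifier pose from the dark parts.

```bash

python3 - <<'E'
from h import *
np.set_printoptions(precision=1,suppress=True)
for n,box in(("scene",(226,135,292,176)),("top",(218,180,306,226))):
    im=cv2.imread(f"pics/{n[0]}2.png");x0,y0,x1,y1=box
    m=(im.max(2)[y0:y1,x0:x1]<70).astype(np.uint8)
    k,l,st,c=cv2.connectedComponentsWithStats(m,connectivity=4)
    for i in range(1,k):
        if st[i][4]>12:
            pts=cv2.findNonZero((l==i).astype(np.uint8));r=cv2.minAreaRect(pts)
            print(n,st[i][:2]+[x0,y0],st[i][2:],c[i]+[x0,y0],np.array(cv2.boxPoints(r)+[x0,y0]).tolist() if st[i][4]>40 else '')
E
```

```text
scene [233 143] [ 16  24 104] [240.4 154.7] [[232.40000104904175, 143.79999828338623], [236.4000015258789, 141.79999828338623], [248.19999885559082, 165.39999771118164], [244.19999885559082, 167.39999771118164]]
scene [250 156] [ 6 10 50] [252.7 160.2] [[250.0, 156.0], [255.0, 156.0], [255.0, 165.0], [250.0, 165.0]]
scene [281 161] [ 9 12 80] [285.1 166.4] [[281.0, 161.0], [289.0, 161.0], [289.0, 172.0], [281.0, 172.0]]
scene [253 172] [16  4 33] [260.6 174.1] 
top [248 185] [ 9 10 41] [252.6 189.5] [[246.92307090759277, 186.38461542129517], [251.99999237060547, 183.00000047683716], [257.99999237060547, 192.00000190734863], [252.9230728149414, 195.38461685180664]]
top [218 199] [ 5 15 56] [219.6 206.2] [[218.0, 199.0], [222.0, 199.0], [222.0, 213.0], [218.0, 213.0]]
top [237 207] [ 6  9 35] [239.3 211.4] 
top [221 214] [26  9 98] [232.7 218. ] [[220.05882453918457, 217.76470565795898], [221.23529624938965, 213.0588264465332], [246.41176795959473, 219.35294723510742], [245.23529624938965, 224.0588264465332]]
```

```bash

python3 - <<'E'
from h import *
np.set_printoptions(precision=1,suppress=True)
k=tri((252.7,160.2),(239.3,211.4));e=tri((285.1,166.4),(252.6,189.5));l=tri((240.4,154.7),(232.7,218));f=tri((330,227),(299,196.5))
for x in(k,e,l,f):print(x)
d=(k[0]-e[0])[:2];print(np.linalg.norm(d),np.arctan2(d[1],d[0]))
d=(l[0]-e[0])[:2];print(np.linalg.norm(d),np.arctan2(d[1],d[0]))
rel((449,328,302),-1.87)
E
```

```text
(array([465.6, 323.4, 243.5]), np.float64(2.3190823174537907))
(array([575.2, 291.3, 208.3]), np.float64(2.982937760719811))
(array([428. , 338.4, 266.1]), np.float64(2.2390283566441487))
(array([663.8, 134.5,   9.2]), np.float64(2.8968409613373196))
114.18233608491202 2.85619288088029
154.51013612071569 2.8312524422496126
t 22.35 pos [ 523.1 -170.2  138.7] F [0.6 0.2 0.3] before [ -3.9 -19.7  -6.6] after [ -8.7 -18.2  -6.5] turn [ 0.  -0.   1.8] q [-0.5  0.4  1.5 -0.   1.2  1.1] gw -0.0
```

```bash

python3 -m crank '[[[0,0,-1,0,0,0.9,0],[0,0,-1,0,0,0.9,0],[-0.35,-0.8,-0.75,0,0,0,0],[-0.35,-0.8,-0.75,0,0,0,0],[-0.35,-0.8,-0.75,0,0,0,0],[-0.35,-0.8,-0.75,0,0,0,0],[-0.35,-0.8,-0.75,0,0,0,0],[-0.35,-0.8,-0.75,0,0,0,0]]]' >/dev/null
python3 -m crank '[[[-0.39,-0.84,0,0,0,0,0],[-0.39,-0.84,0,0,0,0,0],[-0.39,-0.84,0,0,0,0,0],[-0.39,-0.84,0,0,0,0,0],[-0.39,-0.84,0,0,0,0,0],[-0.39,-0.84,0,0,0,0,0],[-0.39,-0.84,0,0,0,0,0],[-0.39,-0.84,0,0,0,0,0]]]'
python3 -c "
from h import *
rel((458,325.5,302),-1.87)"
```

```text
time_s: 23.95
eef_pos: [484.3, 145.2, 297.5]
ee_rot: [-0.0, 0.989, -0.15, 0.0]
force: [0.6, -0.3, 0.4]
grip_width: -0.002
grip_force: 0.0
t 23.95 pos [484.3 145.2 297.5] F [ 0.6 -0.3  0.4] before [-3.14 -6.58 -0.18] after [-3.13 -6.58 -0.18] turn [-0.   -0.   -0.01] q [0.06 0.22 1.36 0.   1.56 1.93] gw -0.0
```

```bash

python3 -m crank '[[[-0.39,-0.82,-0.18,0,0,0,0],[-0.39,-0.82,0,0,0,0,0],[-0.39,-0.82,0,0,0,0,0],[-0.39,-0.82,0,0,0,0,0],[-0.39,-0.82,0,0,0,0,0],[-0.39,-0.82,0,0,0,0,0],[-0.39,-0.82,0,0,0,0,0],[-0.39,-0.82,0,0,0,0,0]]]'
python3 -m crank '[[[0,0,0,0,0,0,0],[0,0,0.4,0,0,0,0],[0,0,0.5,0,0,0,0],[0,0,0.5,0,0,0,0],[0,0,0.3,0,0,0,0],[0,0,0,0,0,0,0],[0,0,0,0,0,0,0],[0,0,0,0,0,0,0]]]'
python3 -c "
from h import *
rel((458,325.5,258),-1.87)"
```

```text
time_s: 24.75
eef_pos: [458.3, 325.1, 301.8]
ee_rot: [-0.0, 0.989, -0.15, -0.0]
force: [0.2, -0.7, 0.8]
grip_width: 0.003
grip_force: 0.0
time_s: 25.55
eef_pos: [458.6, 323.8, 260.4]
ee_rot: [-0.0, 0.989, -0.15, 0.001]
force: [-0.2, 0.1, -0.2]
grip_width: 0.001
grip_force: 0.0
t 25.55 pos [458.6 323.8 260.4] F [-0.2  0.1 -0.2] before [-0.04 -0.06  0.1 ] after [-0.04 -0.06  0.1 ] turn [-0.01 -0.01 -0.01] q [ 0.41  0.36  1.27 -0.    1.51  2.28] gw 0.0
```

```bash

python3 -m crank '[[[-0.8,0,0.1,0,0,0,0],[-0.52,0,0.2,0,0,0,0],[-0.48,0,0.32,0,0,0,0],[-0.4,0,0.4,0,0,0,0],[-0.32,0,0.44,0,0,0,0],[-0.2,0,0.5,0,0,0,0],[-0.1,0,0.3,0,0,0,0],[0,0,0,0,0,0,0]]]'
python3 -m crank '[[[0,0,0.12,0,0,0,0],[0,0,0.12,0,0,0,0],[0,0,0,0,0,0,0],[0,0,0.1,0,0,0,0],[0,0,0,0,0,0,0],[0,0,0,0,0,0,0],[0,0,0,0,0,0,0],[0,0,0,0,0,0,0]]]'
```

```text
time_s: 26.35
eef_pos: [390.7, 344.7, 202.9]
ee_rot: [0.0, 0.989, -0.15, -0.0]
force: [0.0, -0.7, 0.9]
grip_width: 0.001
grip_force: 0.0
time_s: 27.15
eef_pos: [390.9, 344.7, 194.7]
ee_rot: [0.0, 0.989, -0.15, -0.0]
force: [0.4, 0.1, 0.3]
grip_width: 0.002
grip_force: 0.0
```

```bash

python3 -m crank '[[[0,0,0.1,0,0,0,0],[0,0,0,0,0,0,0],[0,0,0.1,0,0,0,0],[0,0,0,0,0,0,0],[0,0,0,0,0,0,0],[0,0,0,0,0,0,0],[0,0,0,0,0,0,0],[0,0,0,0,0,0,0]]]'
python3 - <<'E'
from h import *
s=capture("scene");t=capture("top")
cv2.imwrite("pics/e.png",np.hstack([zoom(s,215,90,90,100,4),zoom(t,200,150,110,100,4)]))
rel((458,325.5,258),-1.87)
E
```

```text
time_s: 27.95
eef_pos: [390.9, 344.7, 189.8]
ee_rot: [0.0, 0.989, -0.15, 0.0]
force: [0.1, 0.8, -0.2]
grip_width: 0.002
grip_force: 0.0
t 28.05 pos [390.9 344.7 189.8] F [-1.3 -0.3 -0.6] before [ 2.79 -0.06 -2.73] after [ 2.79 -0.06 -2.73] turn [ 0.    0.   -0.01] q [ 0.5   0.31  1.52 -0.    1.31  2.37] gw 0.0
```

View pics/e.png

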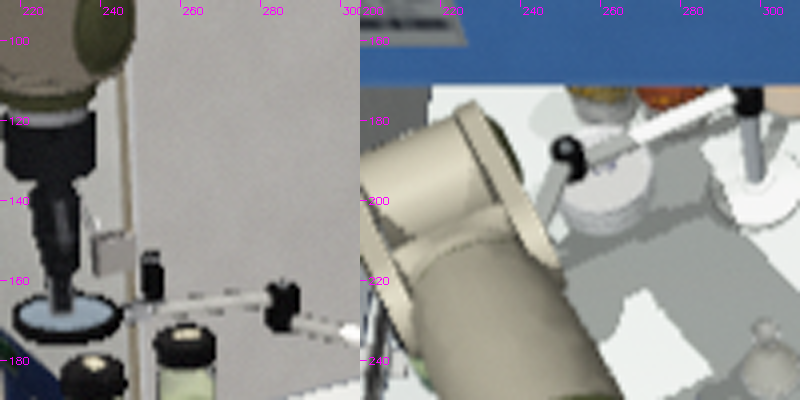

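The lens now lies nearly level as an ellipse at (229,169), with the fingertips on it. The knob is at (250,158) and the elbow at (283,166). Press a little more to feel the stop.

```bash

python3 -m crank '[[[0,0,0.1,0,0,0,0],[0,0,0,0,0,0,0],[0,0,0.1,0,0,0,0],[0,0,0,0,0,0,0],[0,0,0.05,0,0,0,0],[0,0,0,0,0,0,0],[0,0,0,0,0,0,0],[0,0,0,0,0,0,0]]]'
```

```text
time_s: 28.85
eef_pos: [391.9, 345.9, 186.4]
ee_rot: [-0.002, 0.989, -0.15, 0.002]
force: [-3.3, 1.6, 19.7]
grip_width: -0.002
grip_force: 9.4
```

The lens is on its stop (20 N). Rise, move back over the knob with the gripper opening, and remeasure it.

```bash

python3 -m crank '[[[0,0,-0.5,0,0,0,0],[0,0,-0.9,0,0,0,0],[0,0,-0.9,0,0,0,0],[0,0,-0.9,0,0,0,0],[0,0,-0.9,0,0,0,60],[0,0,-0.6,0,0,0,60],[0,0,0,0,0,0,60],[0,0,0,0,0,0,60]]]'
python3 - <<'E'
from h import *
np.set_printoptions(precision=1,suppress=True)
for n,box in(("scene",(200,135,300,182)),("top",(205,175,306,228))):
    im=capture(n);cv2.imwrite(f"pics/{n[0]}3.png",im);x0,y0,x1,y1=box
    m=(im.max(2)[y0:y1,x0:x1]<70).astype(np.uint8)
    k,l,st,c=cv2.connectedComponentsWithStats(m,connectivity=4)
    for i in range(1,k):
        if st[i][4]>12: print(n,st[i][:2]+[x0,y0],st[i][2:],c[i]+[x0,y0])
rel((466,323,231-28),-1.87)
E
```

```text
time_s: 29.65
eef_pos: [390.8, 344.6, 300.3]
ee_rot: [0.0, 0.989, -0.15, -0.0]
force: [-0.0, 0.3, -0.1]
grip_width: 0.68
grip_force: 0.0
scene [227 135] [ 5  3 15] [229. 136.]
scene [250 154] [ 6 11 50] [252.9 159.7]
scene [281 161] [ 9 12 81] [285.2 166.5]
scene [204 163] [ 21  19 147] [212.3 174.1]
scene [218 166] [ 28  11 107] [231.1 172.2]
scene [253 172] [ 16  10 120] [260.7 177.1]
top [271 175] [10  3 14] [275.2 175.7]
top [294 175] [ 7  4 27] [296.9 176.4]
top [248 184] [ 9 11 49] [252.6 188.9]
t 29.75 pos [390.6 344.5 299.8] F [-0.4  0.7  0.1] before [ 3.1 -0.1  3.9] after [ 3.1 -0.1  3.9] turn [ 0.  0. -0.] q [ 0.5  0.2  1.3 -0.   1.6  2.4] gw 0.7
```

```bash

python3 -m crank '[[[0.75,-0.02,0,0,0,0,60],[0.8,-0.02,0,0,0,0,60],[0.8,-0.02,0,0,0,0,60],[0.72,-0.02,0.1,0,0,0,60],[0,0,0.8,0,0,0,60],[0,0,0.8,0,0,0,60],[0,0,0.8,0,0,0,60],[0,0,0.8,0,0,0,60]]]'
python3 -m crank '[[[0,0,0.55,0,0,0,60],[0,0,0,0,0,0,60],[0,0,0,0,0,0,0],[0,0,0,0,0,0,0],[0,0,0,0,0,0,0],[0,0,0,0,0,0,0],[0,0,0,0,0,0,0],[0,0,0,0,0,0,0]]]' 60
python3 -c "
from h import *
rel((466,323,203),-1.87)"
```

```text
time_s: 30.55
eef_pos: [464.4, 323.6, 216.7]
ee_rot: [0.0, 0.989, -0.15, -0.001]
force: [0.4, 0.6, -0.7]
grip_width: 0.703
grip_force: 0.0
time_s: 31.35
eef_pos: [465.0, 324.1, 205.5]
ee_rot: [-0.0, 0.989, -0.15, 0.001]
force: [-0.7, 0.8, 6.1]
grip_width: 0.194
grip_force: 58.5
t 31.35 pos [465.  324.1 205.5] F [-0.7  0.8  6.1] before [0.05 0.03 0.1 ] after [0.05 0.03 0.1 ] turn [-0.01 -0.01 -0.01] q [0.4  0.4  1.36 0.   1.38 2.27] gw 0.19
```

The knob is gripped at about 17 mm. Before swinging, I'll measure the dish and the open case from both clear views.

```bash

python3 - <<'E'
from h import *
np.set_printoptions(precision=1,suppress=True)
t=capture("top");s=capture("scene");cv2.imwrite("pics/t4.png",t);cv2.imwrite("pics/s4.png",s)
h=cv2.cvtColor(t,cv2.COLOR_BGR2HSV)
m=cv2.inRange(h,(0,0,110),(180,70,255));b=cv2.inRange(h,(100,110,30),(125,255,255))
for y in range(196,238,3):
    print(y,"".join("W" if m[y,x] else "b" if b[y,x] else "." for x in range(350,400)))
h=cv2.cvtColor(s,cv2.COLOR_BGR2HSV)
m=cv2.inRange(h,(0,0,110),(180,70,255));b=cv2.inRange(h,(100,110,30),(125,255,255))
for y in range(252,308,3):
    print(y,"".join("W" if m[y,x] else "b" if b[y,x] else "." for x in range(322,402)))
for a in np.arange(0,6.3,.785):
    p=np.array([552,-171,34])+56*np.array([np.cos(a),np.sin(a),0]);print(a,proj("top",p),proj("scene",p))
E
```

```text
196 WWWWWWWbbbbbbbbbbbbbbbbbbbbbbbbbbbbbbbbbbbbbbWWWWW
199 WWWWWW.bbbbbbbbbbbbbbbbbbbbbbbbbbbbbbbbbbbbbWWWWWW
202 WWWWWWWbbbbb..bbbbb.bb.bb.bbbbbbbbbbbbbbbb.WWWWWWW
205 WWWWWWbbbbbbbbbbbbbbbb...WWWWbbbbbbbbbbbbbb.WWWWWW
208 WWWWWWbbbbbbbbbb.WWWWWWWWWWWWWWWWWW.bbbbbbb.WWWWWW
211 WWWWWWbbbbbbbbWWWWWWWWWWWWWWWWWWWWWWWW.bbbb.WWWWWW
214 WWWWWWbbbbbb.WWWWWWWWWWWWWWWWWWWWWWWWWWWbbbbWWWWWW
217 WWWWWWbbbbbbWWWWWWWWWWWWWWWWWWWWWWWWWWWWWbbbWWWWWW
220 WWWWWWbbbbbbWWWWWWWWWWWWWWWWWWWWWWWWWWWWWbbbWWWWWW
223 WWWWWWbbbbbb.WWWWWWWWWWWWWWWWWWWWWWWWWWWbbbbWWWWWW
226 WWWWW.bbbbbbbbWWWWWWWWWWWWWWWWWWWWWWWWWbbbbbWWWWWW
229 WWWWW.bbbbbbbbbbb..WWWWWWWWWWWWWWWWW.bbbbbbbWWWWWW
232 WWWWW.bbbbbbbbbbbbbWWWWWWWWWWW.bbbbbbbbbbbbbWWWWWW
235 WWWWWWWWWWWWWWWWWWWWWWWWWWWWWW.bbbbbbbbbbbbWWWWWWW
252 WWWWWWWWWWWWWWWWWWWWWWWWWWWWWWWWWWWWWWWW.bbbbbbbbbbbbbbbbbbbbbbbbbbbbbbbbbbbbbbW
255 WWWWWWWWWWWWWWWWWWWWWWWWWWWWWWWWWWW.bbbbb.WbbbbbbbbbbbbbbbbbbbbbbbbbbbbbbbbbbbWW
258 WWWWWWWWWWWWWWWWWWWWWWWWWW..bbbbbbbbbbbbbbbbbW.bbbbbbbbbbbbbbbbbbbbbbbbbbbbbb.WW
261 WWWWWWWWWWWWWWWWWW..bbbbbbbbbbbbbbbbbbbbbbbbbbbb.WWbbbbbbbbbbbbbbbbbbbb
[... 897 characters left out ...]
bbbbbbbbbbbbbbbbbbbbbbbbbbbbbbWWWWWWWWWWWWWWWWW
297 WWWWWWWWWWWWWWWWWWWWWWWWWWbbbbbbbbbbbbbbbbb.WWWWWWWWWW.bWWWWWWWWWWWWWWWWWWWWWW..
300 WWWWWWWWWWWWWWWWWWWWWWWWWWWWW.bbbbbbbbbWWWWWWWWWWWWWWWWWWWWWWWWWWWWWWWWW....bWWW
303 WWWWWWWWWWWWWWWWWWWWWWWWWWWWWWWW.bbbbWWWWWWWWWWWWWWWWWWWWWWWWWWWWWWWWbbWWWWWWWWb
306 WWWWWWWWWWWWWWWWWWWWWWWWWWWWWWWWWWWWWWWWWWWWWWWWWWWWWWWWWWWWWWWWWWWWWbWWWbb..WWW
0.0 [374.3 205.4] [374.4 269.7]
0.785 [364.5 209. ] [361.8 264.8]
1.57 [360.7 217.8] [348.3 266.3]
2.355 [365.2 226.8] [341.2 273.3]
3.14 [375.5 230.6] [344.9 282.1]
3.9250000000000003 [385.4 226.9] [358.  287.5]
4.71 [389.1 217.9] [372.4 285.9]
5.495 [384.4 209.1] [379.1 278.3]
6.28 [374.3 205.4] [374.5 269.7]
```

```bash

python3 - <<'E'
from h import *
from scipy.optimize import least_squares
np.set_printoptions(precision=2,suppress=True)
def mask(n,box):
    im=cv2.imread(f"pics/{n[0]}4.png");h=cv2.cvtColor(im,cv2.COLOR_BGR2HSV);m=cv2.inRange(h,(0,0,110),(180,70,255))
    x0,y0,x1,y1=box;o=np.zeros_like(m);o[y0:y1,x0:x1]=m[y0:y1,x0:x1]
    k,l,st,c=cv2.connectedComponentsWithStats(o,connectivity=4);i=1+st[1:,4].argmax();return st[i]
t=mask("top",(357,203,393,230));s=mask("scene",(341,264,386,293));print(t,s)
a=np.linspace(0,6.283,181)
def ext(n,c):
    q=np.array([proj(n,np.array([c[0]+56*np.cos(i),c[1]+56*np.sin(i),34])) for i in a]);return q[:,0].min(),q[:,0].max(),q[:,1].min()
obt=np.array([t[0]-.5,t[0]+t[2]-.5,t[1]-.5]);obs=np.array([s[0]-.5,s[0]+s[2]-.5,s[1]-.5])
for w in((1,0),(0,1),(1,1)):
    r=least_squares(lambda c:np.r_[(np.array(ext("top",c))-obt)*w[0],(np.array(ext("scene",c))-obs)*w[1]],[552,-171],diff_step=1e-3);print(w,r.x,r.fun)
E
```

```text
[362 205  29  25 588] [342 266  39  26 691]Traceback (most recent call last):
  File "<stdin>", line 14, in <module>
    return func(*args, **kwargs)
    result = trf(vector_fun.fun, vector_fun.jac, x0, f0, J0, lb, ub, ftol, xtol,
                 gtol, max_nfev, x_scale, loss_function, tr_solver,
                 tr_options.copy(), verbose, callback=callback_wrapped)
    return trf_no_bounds(
        fun, jac, x0, f0, J0, ftol, xtol, gtol, max_nfev, x_scale,
        loss_function, tr_solver, tr_options, verbose, callback=callback)
    J = jac(x)
    self._update_jac()
    ~~~~~~~~~~~~~~~~^^
    self.J = self.jac_wrapped(xp_copy(self.x), f0=self.f)
             ~~~~~~~~~~~~~~~~^^^^^^^^^^^^^^^^^^^^^^^^^^^^
    J, dct = approx_derivative(
             ~~~~~~~~~~~~~~~~~^
        self.fun,
        ^^^^^^^^^
    ...<2 lines>...
        **self.finite_diff_options,
        ^^^^^^^^^^^^^^^^^^^^^^^^^^^
    )
    ^
    J, _nfev = _dense_difference(fun_wrapped, x0, f0, h,
               ~~~~~~~~~~~~~~~~~^^^^^^^^^^^^^^^^^^^^^^^^
                             use_one_sided, method,
                             ^^^^^^^^^^^^^^^^^^^^^^
                             mf)
                             ^^^
    df = [f_eval - f0 for f_eval in f_evals]
                                    ^^^^^^^
    f = np.atleast_1d(self.fun(x, *self.args, **self.kwargs))
                      ~~~~~~~~^^^^^^^^^^^^^^^^^^^^^^^^^^^^^^
    return np.atleast_1d(self.fun(x))
                         ~~~~~~~~^^^
    return self.f(x, *self.args, **self.kwargs)
           ~~~~~~^^^^^^^^^^^^^^^^^^^^^^^^^^^^^^
  File "<stdin>", line 14, in <lambda>
  File "<stdin>", line 11, in ext
  File "h.py", line 13, in proj
    c=camera_model(n);q=np.linalg.inv(c["world_from_camera"])@np.r_[p,1]
ValueError: time passes only in moves, steps and waits
```

```bash
sed -i 's/^from rig import \*/from rig import *\nimport functools\ncamera_model=functools.lru_cache(camera_model)/' h.py
cat > plan.py <<'E'
from h import *
np.set_printoptions(precision=2,suppress=True)
def plan(k0,th2,target,N,S=np.array([664,134.7])):
    """k0 knob xy now, th2 upper-arm direction now, target lens xy -> tool rows for N rows"""
    u=lambda a:np.array([np.cos(a),np.sin(a)])
    E=k0-115*u(th2);th1=np.arctan2(*(E-S)[::-1]);print("lower dir",th1,"len",np.linalg.norm(E-S))
    d=target-S;D=np.linalg.norm(d);r=np.arccos((D*D-180**2-190**2)/(2*180*190))
    b=np.arctan2(d[1],d[0])%(2*np.pi);f1=b-np.arctan2(190*np.sin(r),180+190*np.cos(r));f2=f1+r
    th2%=2*np.pi
    print("final dirs",f1,f2,"knob",S+180*u(f1)+115*u(f2))
    R=Ro.from_quat(np.array(sense()["ee_rot"])[[1,2,3,0]]).as_matrix()[:2,:2]
    P=lambda t:S+180*u(th1+(f1-th1)*t)+115*u(th2+(f2-th2)*t)
    for i in range(N):
        a=(f2-th2)*i/N;dp=P((i+1)/N)-P(i/N);c,s=np.cos(a),np.sin(a)
        print(i,(R.T@np.array([[c,s],[-s,c]])@dp/25).round(2),round(-np.degrees((f2-th2)/N)/8,3))
E
python3 - <<'E'
from plan import *
obt=np.array([361.5,390.5,204.5]);obs=np.array([341.5,380.5,265.5]);a=np.linspace(0,6.283,121)
def ext(n,c):
    q=np.array([proj(n,np.array([c[0]+56*np.cos(i),c[1]+56*np.sin(i),34])) for i in a]);return np.array([q[:,0].min(),q[:,0].max(),q[:,1].min()])
f=lambda c:np.r_[ext("top",c)-obt,ext("scene",c)-obs]
c=np.array([553,-173.]);J=np.c_[(f(c+[5,0])-f(c))/5,(f(c+[0,5])-f(c))/5]
for sl in(slice(0,3),slice(3,6),slice(0,6)):
    d=np.linalg.lstsq(J[sl],-f(c)[sl],rcond=None)[0];print("dish",c+d,f(c+d))
plan(np.array([465.5,324]),2.853,np.array([553,-173]),32)
E
```

```text
dish [ 556.23 -175.57] [ 0.33 -0.33  0.01  1.57  0.75 -0.63]
dish [ 551.1  -176.48] [ 0.59 -0.02  1.13  0.37 -0.36  0.05]
dish [ 552.95 -175.21] [ 0.26 -0.37  0.73  0.61 -0.17 -0.35]
lower dir 2.0840820066334307 len 179.73157855608545
final dirs 3.8654136118714977 4.838356262308325 knob [543.58 -98.59]
0 [-0.25  0.58] -0.444
1 [-0.26  0.58] -0.444
2 [-0.26  0.58] -0.444
3 [-0.26  0.58] -0.444
4 [-0.26  0.58] -0.444
5 [-0.26  0.58] -0.444
6 [-0.27  0.57] -0.444
7 [-0.27  0.57] -0.444
8 [-0.27  0.57] -0.444
9 [-0.27  0.57] -0.444
10 [-0.27  0.57] -0.444
11 [-0.27  0.56] -0.444
12 [-0.28  0.56] -0.444
13 [-0.28  0.56] -0.444
14 [-0.28  0.56] -0.444
15 [-0.28  0.56] -0.444
16 [-0.28  0.56] -0.444
17 [-0.29  0.55] -0.444
18 [-0.29  0.55] -0.444
19 [-0.29  0.55] -0.444
20 [-0.29  0.55] -0.444
21 [-0.29  0.55] -0.444
22 [-0.29  0.54] -0.444
23 [-0.3   0.54] -0.444
24 [-0.3   0.54] -0.444
25 [-0.3   0.54] -0.444
26 [-0.3   0.54] -0.444
27 [-0.3   0.53] -0.444
28 [-0.3   0.53] -0.444
29 [-0.3   0.53] -0.444
30 [-0.31  0.53] -0.444
31 [-0.31  0.53] -0.444
```

The dish is at about (553,-175). Swing in stages, checking forces.

```bash

python3 -m crank '[[[-0.25,0.58,0,0,0,-0.44,0],[-0.26,0.58,0,0,0,-0.45,0],[-0.26,0.58,0,0,0,-0.44,0],[-0.26,0.58,0,0,0,-0.45,0],[-0.26,0.58,0,0,0,-0.44,0],[-0.26,0.58,0,0,0,-0.45,0],[-0.27,0.57,0,0,0,-0.44,0],[-0.27,0.57,0,0,0,-0.45,0]]]' 80
python3 - <<'E'
from plan import *
s=sense();print(s["force"],s["wrist_torque"],s["grip_width"])
u=lambda a:np.array([np.cos(a),np.sin(a)])
t=.25;print("want",np.array([664,134.7])+180*u(2.084+1.7813*t)+115*u(2.853+1.985*t))
E
```

```text
time_s: 32.25
eef_pos: [403.4, 214.0, 205.5]
ee_rot: [-0.0, 0.995, 0.099, 0.001]
force: [-0.6, 0.6, 7.0]
grip_width: 0.186
grip_force: 78.0
[-0.58  0.55  7.04] [ 0.23  0.12 -0.11] 0.18643633177325863
want [404.17 214.44]
```

Tracking is good and the forces are small, so continue.

```bash

python3 -m crank '[[[-0.27,0.57,0,0,0,-0.44,0],[-0.27,0.57,0,0,0,-0.45,0],[-0.27,0.57,0,0,0,-0.44,0],[-0.27,0.56,0,0,0,-0.45,0],[-0.28,0.56,0,0,0,-0.44,0],[-0.28,0.56,0,0,0,-0.45,0],[-0.28,0.56,0,0,0,-0.44,0],[-0.28,0.56,0,0,0,-0.45,0]]]'
python3 - <<'E'
from plan import *
s=sense();print(s["force"],s["wrist_torque"],s["grip_width"],s["joints"])
u=lambda a:np.array([np.cos(a),np.sin(a)])
t=.5;print("want",np.array([664,134.7])+180*u(2.084+1.7813*t)+115*u(2.853+1.985*t))
E
python3 -m crank '[[[-0.28,0.56,0,0,0,-0.44,0],[-0.29,0.55,0,0,0,-0.45,0],[-0.29,0.55,0,0,0,-0.44,0],[-0.29,0.55,0,0,0,-0.45,0],[-0.29,0.55,0,0,0,-0.44,0],[-0.29,0.55,0,0,0,-0.45,0],[-0.29,0.54,0,0,0,-0.44,0],[-0.3,0.54,0,0,0,-0.45,0]]]'
python3 - <<'E'
from plan import *
s=sense();print(s["force"],s["wrist_torque"],s["grip_width"],s["joints"])
u=lambda a:np.array([np.cos(a),np.sin(a)])
t=.75;print("want",np.array([664,134.7])+180*u(2.084+1.7813*t)+115*u(2.853+1.985*t))
R=Ro.from_quat(np.array(s["ee_rot"])[[1,2,3,0]]).as_matrix();a=np.arctan2(R[1,1],R[0,1]);print("phi",a)
plan(s["eef_pos"][:2],a+1.57-0+3.1416-.0 if 0 else 2.853+1.985*.75,np.array([553.3,-175.3]),8)
E
```

```text
time_s: 33.05
eef_pos: [398.5, 89.4, 205.5]
ee_rot: [0.0, 0.94, 0.341, 0.0]
force: [-2.3, 0.8, 6.7]
grip_width: 0.185
grip_force: 78.1
[-2.3  0.8  6.7] [ 0.18  0.31 -0.08] 0.1849095408843565 [-0.07  0.04  1.8   0.    1.3   0.81]
want [398.84  90.18]
time_s: 33.85
eef_pos: [449.4, -23.0, 205.5]
ee_rot: [0.0, 0.827, 0.562, 0.0]
force: [-1.3, 0.6, 7.6]
grip_width: 0.187
grip_force: 78.1
[-1.3   0.57  7.55] [ 0.12  0.25 -0.1 ] 0.18719413345543667 [-0.31  0.14  1.7  -0.    1.31  0.07]
want [449.28 -21.96]
phi -0.37820335565444496
lower dir -2.8574116673737096 len 180.19426352564525
final dirs 3.881133915770403 4.829922579141383 knob [ 544.51 -100.82]
0 [-2.75  5.48] -0.437
1 [1.72 5.91] -0.437
2 [5.19 3.08] -0.437
3 [ 5.66 -1.38] -0.437
4 [ 2.85 -4.88] -0.437
5 [-1.6  -5.38] -0.437
6 [-5.12 -2.6 ] -0.437
7 [-5.66  1.85] -0.437
```

```bash

python3 -m crank '[[[-0.3,0.54,0,0,0,-0.44,0],[-0.3,0.54,0,0,0,-0.45,0],[-0.3,0.54,0,0,0,-0.44,0],[-0.3,0.54,0,0,0,-0.44,0],[-0.3,0.53,0,0,0,-0.44,0],[-0.3,0.53,0,0,0,-0.44,0],[-0.31,0.53,0,0,0,-0.44,0],[-0.31,0.53,0,0,0,-0.44,0]]]'
python3 - <<'E'
from plan import *
s=sense();print(s["force"],s["wrist_torque"],s["eef_pos"])
R=Ro.from_quat(np.array(s["ee_rot"])[[1,2,3,0]]).as_matrix();a=np.arctan2(R[1,1],R[0,1]);print("phi",a,"arm dir est",a+1.87+2.853)
for n in("top","scene"):cv2.imwrite(f"pics/{n[0]}5.png",capture(n))
im=cv2.imread("pics/s5.png");m=(im.max(2)<70).astype(np.uint8)
for y in range(196,262,2):print(y,"".join("#" if v else "." for v in m[y,318:410]))
print(proj("scene",np.array([553.3,-175.3,218])),proj("top",np.array([553.3,-175.3,218])))
E
```

```text
time_s: 34.65
eef_pos: [544.3, -99.7, 205.5]
ee_rot: [0.001, 0.665, 0.746, -0.0]
force: [-2.3, -0.8, 7.0]
grip_width: 0.182
grip_force: 78.0
[-2.31 -0.76  6.98] [-0.09  0.31 -0.1 ] [544.33 -99.74 205.53]
phi 0.11452913517603988 arm dir est 4.83752913517604
196 ######.................######...###.........................................................
198 ##.....................#####....###.........................................................
200 ##.....................#####..#####.........................................................
202 ###....................#####..#####.........................................................
204 ######.................#####..#####.........................................................
206 ######....................#...##............................................................
208 ####......................######..........................#.................................
210 ............................................................................................
212 ...............................................................
[... 1689 characters left out ...]
.........................................#....#...#.#....##..#...#..#.................
250 ...............................................#.....#...#..........#.#.##.#................
252 ............................................................##.######.#.#####...............
254 ............................................................##.#..#.####.###................
256 ...........................................#...............#..##..#....#.#.#................
258 ...........................................##.#...............#.##.#.#.##...................
260 ..........................................###.###..............##....####...................
[366.07 222.3 ] [380.48 194.18]
```

The lens ellipse spans (351..384, 213..232) in the scene view, centred at about (367,222.5) against a wanted (366,222.3). Release, back off, and measure in both views.

```bash

python3 -m crank '[[[0,0,0,0,0,0,45],[0,0,0,0,0,0,45],[0,0,0,0,0,0,45],[0,0,-0.6,0,0,0,45],[0,0,-0.9,0,0,0,45],[0,0,-0.9,0,0,0,45],[0,0,-0.9,0,0,0,45],[0,0,-0.6,0,0,0,45]]]'
python3 -m crank '[[[0,-0.9,0,0,0,0,45],[0,-0.9,0,0,0,0,45],[0,-0.9,0,0,0,0,45],[0,-0.9,0,0,0,0,45],[0.9,-0.9,0,0,0,0,45],[0.9,-0.9,0,0,0,0,45],[0.9,-0.9,0,0,0,0,45],[0.9,-0.9,0,0,0,0,45]]]'
python3 - <<'E'
from plan import *
for n in("top","scene"):cv2.imwrite(f"pics/{n[0]}6.png",capture(n))
im=cv2.imread("pics/s6.png");m=(im.max(2)<70).astype(np.uint8)
for y in range(196,238,1):print(y,"".join("#" if v else "." for v in m[y,318:400]))
im=cv2.imread("pics/t6.png");m=(im.max(2)<70).astype(np.uint8)
for y in range(172,226,1):print(y,"".join("#" if v else "." for v in m[y,330:402]))
def ex(n,c,z):
    q=np.array([proj(n,np.array([c[0]+45*np.cos(i),c[1]+45*np.sin(i),z])) for i in np.linspace(0,6.3,100)]);return q.min(0),q.max(0)
for n in("top","scene"):print(n,ex(n,(553.3,-175.3),225),ex(n,(553.3,-175.3),211))
E
```

```text
time_s: 35.55
eef_pos: [543.9, -98.8, 303.8]
ee_rot: [0.001, 0.666, 0.746, 0.0]
force: [0.4, 0.7, 0.3]
grip_width: 0.529
grip_force: 0.0
time_s: 36.35
eef_pos: [353.6, -28.7, 302.1]
ee_rot: [-0.0, 0.666, 0.746, 0.0]
force: [0.5, 0.3, 0.0]
grip_width: 0.533
grip_force: 0.0
196 #####.....................##......................................................
197 ####......................#.....#.................................................
198 ##........................#.......................................................
199 ##........................######..................................................
200 ##........................######..................................................
201 ##........................######..................................................
202 ###.......................######..................................................
203 #####.....................######..................................................
204 #####.....................######..................................................
205 #####.....................######........
[... 6496 characters left out ...]
................#.........
220 .........................#....................................#.........
221 .........................#....................................#.........
222 ..............................................................#.........
223 ..............................................................#.........
224 ..............................................................#.........
225 ..............................................................#.........
top (array([368.14, 182.54]), array([393.23, 204.15])) (array([367.85, 184.54]), array([392.76, 206.04]))
scene (array([349.84, 212.11]), array([382.78, 228.61])) (array([349.54, 216.41]), array([382.3, 233.1]))
```

Both views put the lens within about 2 mm of the dish centre. Quick check of the bystanders and the lid, then hand in.

```bash

python3 - <<'E'
from h import *
a=cv2.imread("pics/scene0.png");b=cv2.imread("pics/s6.png")
for k,(x,y,w,h) in dict(flask=(270,218,22,36),beaker=(356,308,30,28),jar1=(229,176,20,38),jar2=(249,172,20,36)).items():
    p=a[y:y+h,x:x+w];x0,y0=max(0,x-15),y-15
    r=cv2.matchTemplate(b[y0:y+h+15,x0:x+w+15],p,cv2.TM_CCOEFF_NORMED);_,v,_,l=cv2.minMaxLoc(r);print(k,round(v,2),l[0]+x0-x,l[1]+y0-y)
h=cv2.cvtColor(b,cv2.COLOR_BGR2HSV);m=cv2.inRange(h,(0,150,100),(8,255,255));m[:, :300]=0;m[:,390:]=0;m[:215]=0
print("tab",cv2.boundingRect(cv2.findNonZero(m)))
m=cv2.inRange(h,(100,100,30),(125,255,255))
for y in(236,242,250,260):
    x=np.flatnonzero(m[y,340:406]);print(y,x.min()+340,x.max()+340)
print(sense()["force"].round(1))
E
```

```text
flask 0.51 0 0
beaker 1.0 0 0
jar1 0.92 0 0
jar2 0.9 0 0
tab (314, 286, 14, 8)
236 366 398
242 365 402
250 363 400
260 344 398
[ 0.2 -0.3  0. ]
```

```bash
python3 -c "
from rig import *
print(finish_job())"
```

```text
the job is handed in; nothing more can be done
None
```

The job is handed in: the latch is fully open, the lid stands open by itself, and the lens is folded level on its stop, within about 2 mm of the centre of the dish, which stayed in the case. The beaker and jars match their starting images; the flask shows no shift but matched weakly, and one early push pressed the lid edge with 66 N before I corrected it.

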